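# Unlatch the sample cassette and pack it snug in the gap stand

## Task

Press the hidden orange spring latch down inside the window of the blue cassette so that it pops up in its dock, then lift the cassette out and lay it on the riser on the stand's bed, under the yellow head, lengthwise and centred. Then slide white spacer plates in flat on top of it, neatly in line and fully in under the head, until the gap feels snug and not one more plate would go in; do not force anything against the head. Spare plates stay off the stand, and the other things on the table are left alone.

Things in the scene. Friction and masses are not known exactly. Their poses are not given: they have to be found in the camera images.
- dock: Grey dock, fixed, 188 x 84 mm; origin at the centre of its underside, x along its length, away from the robot. The cassette starts seated in it, centred, x axes parallel, underside 24 mm above the table. Black side walls, 32 to 40 mm off the centre line, reach 36 mm above the table. When the latch lets go, a sprung ejector lifts the cassette 10 mm and then carries it.
- latch_pad (a point): Press point on top of the orange latch paddle, 32 (x) x 36 (y) mm, hidden low in the window at the cassette's near end: 55 mm from the dock's origin toward its -x end, 38 mm above the table, 26 mm below the top of the seated cassette. Press straight down about 9 mm with closed fingertips (5 to 9 N); it springs back when let go.
- latch (a joint): Downward travel of the latch paddle, m: 0 at rest (hooks over the toes at both ends of the cassette), lets go at about 0.006, stops at 0.009. While hooked, the cassette cannot be lifted.
- cassette_mid (a point): Centre (half-way up) of the blue cassette, a loose block 160 (x) x 60 (y) x 40 (z) mm, 0.27 to 0.41 kg, flat top with a grey panel. Its -x end has a window right through from top to bottom, 44 mm wide (y), from x = -73 to -30 mm, with 8 mm side walls. Grip it across its 60 mm width, from above.
- stand: Aluminium C-shaped stand, fixed; origin under the centre of its bed, at table height; x points to the column. Bed plate 10 mm thick, 90 mm wide, carrying one dark riser (90 x 44 mm, centred; 16, 28 or 40 mm high, it varies; two spare ones lie behind the column). Column front face at x = +86 mm, 50 mm wide, 160 mm high. Cassette in place: on the riser, centred over the origin, x axes parallel.
- head_face (a point): Front edge, middle, of the flat underside of the stand's yellow head (50 mm wide, 24 mm thick): at x = +45 mm, y = 0 in the stand's frame, 129 mm above the table; it runs back to the column. In front is a lead-in lip to x = +33 mm, rising 6 mm. Plates in place: flat on the cassette, lengthwise, centre at x = +15 mm. 3, 4 or 5 fit, with 3 to 5 mm left over.
- plate1_mid (a point): Centre of a white spacer plate, 130 (x) x 56 (y) x 12 (z) mm, 0.08 to 0.12 kg, loose, lying flat on the 2 mm green mat at the start. All plates are alike; sometimes one is absent. Grip across the 56 mm width, e.g. 35 mm from its centre toward the robot end, so that the far end can slide under the head.
- plate2_mid (a point): Centre of a white spacer plate, 130 (x) x 56 (y) x 12 (z) mm, 0.08 to 0.12 kg, loose, lying flat on the 2 mm green mat at the start. All plates are alike; sometimes one is absent. Grip across the 56 mm width, e.g. 35 mm from its centre toward the robot end, so that the far end can slide under the head.
- plate3_mid (a point): Centre of a white spacer plate, 130 (x) x 56 (y) x 12 (z) mm, 0.08 to 0.12 kg, loose, lying flat on the 2 mm green mat at the start. All plates are alike; sometimes one is absent. Grip across the 56 mm width, e.g. 35 mm from its centre toward the robot end, so that the far end can slide under the head.
- plate4_mid (a point): Centre of a white spacer plate, 130 (x) x 56 (y) x 12 (z) mm, 0.08 to 0.12 kg, loose, lying flat on the 2 mm green mat at the start. All plates are alike; sometimes one is absent. Grip across the 56 mm width, e.g. 35 mm from its centre toward the robot end, so that the far end can slide under the head.
- plate5_mid (a point): Centre of a white spacer plate, 130 (x) x 56 (y) x 12 (z) mm, 0.08 to 0.12 kg, loose, lying flat on the 2 mm green mat at the start. All plates are alike; sometimes one is absent. Grip across the 56 mm width, e.g. 35 mm from its centre toward the robot end, so that the far end can slide under the head.
- plate6_mid (a point): Centre of a white spacer plate, 130 (x) x 56 (y) x 12 (z) mm, 0.08 to 0.12 kg, loose, lying flat on the 2 mm green mat at the start. All plates are alike; sometimes one is absent. Grip across the 56 mm width, e.g. 35 mm from its centre toward the robot end, so that the far end can slide under the head.
- mat: Thin green mat, 330 x 310 x 2 mm, fixed, origin at the centre of its underside; the plates lie on it.
- black_slab: Black sample slab, 100 x 55 x 24 mm, loose; origin at the centre of its underside. Not part of the job: leave it.
- foam_grey: Grey slab 140 x 100 x 30 mm, loose; origin at its underside. Leave it alone.
- foam_black: Black slab 120 x 90 x 20 mm on the grey one, loose; origin at its underside. Leave it alone.

How it is judged:
By the outcome, as a careful person would: the job done as asked, in the order asked, and still so for the second after the job is handed in, with the robot touching nothing.
Of plate1, plate2, plate3, plate4, plate5, plate6 only 5 to 6 are there at a start; the rules pass over those that are not, and their reading is None.
At some moment in a run one of plate1, plate2, plate3, plate4, plate5, plate6 may be knocked a few centimetres aside while the robot is not near it.
It also fails if it takes over 210 s, if anything falls off the work surface, if the arm or the gripper's body presses on something with over 40 N, if the wrist force passes 120 N, or if a joint passes its speed limit or range.

## Robot

A 7-joint arm with a two-finger parallel gripper is mounted at the origin on the work surface. World frame = base frame: x ahead of the robot, y to its left, z up, the work surface at z = 0. Lengths are in m, angles in degrees, forces in N, time in s.
With the tool pointing down it reaches from about 0.4 to 0.85 m from the base axis. Payload 10.4 kg.
Tool frame: the origin (TCP) lies midway between the tips of the shut fingers; the grasp point (between the pads) lies 19 mm behind it (hold_point_z is the distance from the TCP to the grasp point, in m); x points along the fingers, y is the direction in which the jaws open and shut, and the axes are right-handed (so a half turn about x gives the same grasp; the last joint's range is limited). The gripper opens to 87 mm and grips with 3 to 60 N. Pads are 19 mm wide; open, the fingers measure 117 mm over their backs; the gripper's body (75 mm by 190 mm) begins 51 mm behind the grasp point.
Start: joints at [62.647, 19.034, -3.707, 83.658, 1.238, 77.344, -5.071], TCP at [0.275, -0.561, 0.223] pointing down, gripper open.
Joint ranges: [-148.97, 148.97], [-28.65, 121.19], [-84.17, 76.75], [9.2, 138.47], [-72.65, 252.65], [3.7, 117.97], [-149.18, 149.18]. Speed limits (degrees/s): [127.2, 127.2, 159.86, 159.86, 180, 180, 180].

## Interface

Orientations are given as a 3x3 rotation matrix whose columns are the frame's x, y, z axes.
In Python, from workcell import get_obs, read_camera, sign_off, hold_point_z gives the robot as it stands.
- The arm moves only by the tool play_rows, never from a script. Its argument "plan" is a list that holds one entry, the list of rows, each a list of 4 numbers: the shift along the tool's x, y, z in units of 40 mm (1.0 is 40 mm), then the turn about the tool's x in units of 8 degrees (1.0 is 8 degrees). In form: [[[tx, ty, tz, spin], ...]]. A call has exactly 10 rows; each row is the pose to reach, as a shift and turn from the pose measured when the call began, along the tool's axes at that moment; what a row does not reach only later rows make up. A row lasts 1/8 s, in which the tool goes at most 62.5 mm and 10.7 degrees, less where a joint would pass 70% of its speed; a pose out of reach is approached as far as the arm can. A call with a gripper value outside its range is refused whole. "jaw" is the gripper command: -1 is fully open, 1 is shut, values between are in proportion, set as the call begins (left out, the last holds). The fingers move at their own pace and stop on an object; "newtons" is the grip in N (left out, the last holds). Time passes only in rows, so rows that repeat a pose let the fingers close, or fill a call up. It gives the time, the measured TCP pose, the force and the opening at its end, in the units of the state.
- get_obs(): the state, without advancing time (a new reading comes with each control period).
- read_camera(name): name is "scene" or "top" or "wrist"; returns a dict with "pixels" (480x640x3 uint8, red, green, blue), "camera_matrix" (3x3 intrinsics, pixels), "distortion" ([k1, k2, p1, p2, k3] as OpenCV has them; the pictures are not rectified), "origin" and "attitude" of the camera in the world. Camera axes: x right, y up, looking along -z (the intrinsics and any distortion apply to the point x, -y, -z); pixel columns grow to the right and rows downward; lengths in m; the calibration is good to about 2 mm. A picture is of the moment at which its call begins. There is no depth.
- sign_off(): hands the job in, once; it reports no verdict.
The state is a dict: "time_s": time; "qpos": joint angles; "joint_velocities": joint speeds; "tau": joint torques, N m; "position": TCP position; "tcp_rot": TCP orientation; "wrist_force": force on the tool from outside, world axes, zero at the start; "moment": the same for the moment, N m; "opening": opening from 0.0 (shut) to 1.0 (fully open).
Only numpy, scipy, OpenCV 4.12 (cv2) and the standard library are available. Lean on these libraries where they do the work, as an engineer would, in place of code of your own. Each camera call takes 0.05 s, during which the arm holds its last target. There are 200 camera calls.

## Working session

There is one attempt and no reset: what is moved stays moved. The work goes in short steps, Python scripts to look and compute and a tool call to move; the robot and the scene stay as the last step left them, time stands still between calls to the robot, and variables do not carry over. Pictures are saved under pics/ and viewed, about 12 in all and at most 16, crops included, and the job is handed in when it is done.

Besides the shell and the picture viewer there is one more tool, called after "Emit:" as name(argument=value, ...) on one line, values as JSON. play_rows: Moves the arm, as the interface text tells. Its arguments: {"type":"object","properties":{"plan":{"type":"array"},"jaw":{"type":"number"},"newtons":{"type":"number"}},"required":["plan"]}

```bash
ls; mkdir -p pics; python3 - <<'E'
from workcell import *
import cv2,numpy as np
np.set_printoptions(precision=4,suppress=True)
print(get_obs(),hold_point_z() if callable(hold_point_z) else hold_point_z)
for n in("scene","top","wrist"):
    c=read_camera(n); cv2.imwrite(f"pics/{n}0.png",c["pixels"][:,:,::-1])
    print(n,c["camera_matrix"],c["distortion"],c["origin"],c["attitude"])
E
```

```text
pics
{'time_s': 0.0, 'qpos': array([62.6467, 19.0726, -3.7062, 83.7078,  1.2373, 77.345 , -5.0697]), 'joint_velocities': array([-0.0343, -0.0087, -0.0265,  0.0114, -0.056 , -0.0149, -0.0892]), 'tau': array([  0.0007, -62.3256,   0.0247, -38.9892,  -0.0615,   0.0399,
         0.0001]), 'position': array([ 0.2744, -0.5611,  0.2217]), 'tcp_rot': array([[-0.0007,  0.4393, -0.8983],
       [ 0.0013, -0.8983, -0.4393],
       [-1.    , -0.0015,  0.0001]]), 'wrist_force': array([-0.8965, -0.515 ,  0.6669]), 'moment': array([ 0.0283, -0.0293, -0.0092]), 'opening': 0.9959821098999336} 0.0187
scene [[579.8089   0.     325.817 ]
 [  0.     579.8089 236.9544]
 [  0.       0.       1.    ]] [-0.1109  0.      0.      0.      0.    ] [1.6858 0.3687 0.8126] [[-0.2826 -0.4908  0.8242]
 [ 0.9592 -0.1468  0.2414]
 [ 0.0025  0.8588  0.5123]]
top [[533.3807   0.     317.3189]
 [  0.     533.3807 239.7027]
 [  0.       0.       1.    ]] [-0.0435  0.      0.      0.      0.    ] [0.3811 0.0419 1.6048] [[-0.0124  0.993  -0.1172]
 [-0.9999 -0.0135 -0.0086]
 [-0.0101  0.1171  0.9931]]
wrist [[343.8653   0.     320.0755]
 [  0.     343.8653 239.3354]
 [  0.       0.       1.    ]] [-0.053  0.     0.     0.     0.   ] [ 0.3417 -0.5282  0.383 ] [[ 0.4402  0.8629  0.2483]
 [-0.8979  0.4235  0.12  ]
 [-0.0016 -0.2757  0.9612]]
```

View pics/top0.png

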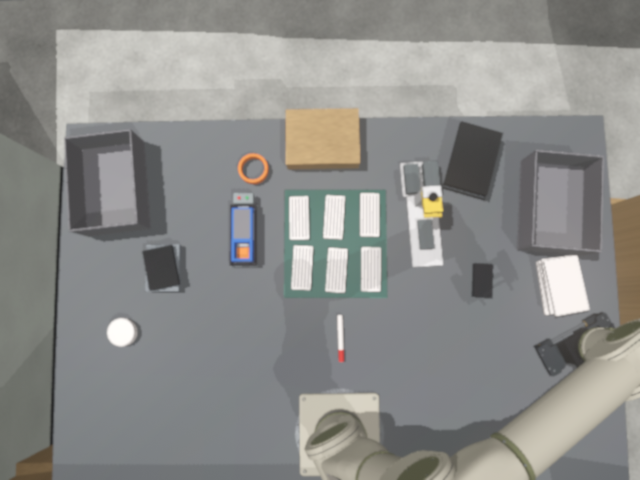

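View pics/scene0.png

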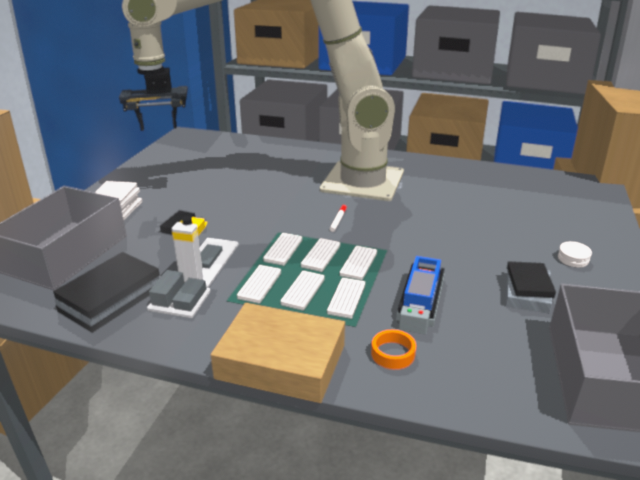

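The top view shows the cassette at about (242,235), six plates on the mat around (335,243), and the stand at about (425,225) with its yellow head at (432,205). In the scene view the stand is at (190,260) and the cassette at (422,285). Both stand and cassette have their x axis pointing away from the robot.

```bash
cat > h.py <<'E'
from workcell import *
import cv2,numpy as np
np.set_printoptions(precision=4,suppress=True)
def plane(c,px,z):
    px=np.asarray(px,float).reshape(-1,1,2)
    n=cv2.undistortPoints(px,c["camera_matrix"],c["distortion"]).reshape(-1,2)
    d=np.c_[n[:,0],-n[:,1],-np.ones(len(n))]@np.array(c["attitude"]).T
    o=np.array(c["origin"]); return (o+d*((z-o[2])/d[:,2])[:,None])[:,:2]
def proj(c,P):
    P=np.atleast_2d(P)-np.array(c["origin"]); q=(P@np.array(c["attitude"]))*[1,-1,-1]
    return cv2.projectPoints(q,np.zeros(3),np.zeros(3),c["camera_matrix"],c["distortion"])[0].reshape(-1,2)
def hsv(c): return cv2.cvtColor(c["pixels"],cv2.COLOR_RGB2HSV)
def masks(c):
    H=hsv(c); R=cv2.inRange
    return dict(blue=R(H,(105,120,60),(130,255,255)),white=R(H,(0,0,165),(180,45,255)),
      yellow=R(H,(20,120,120),(33,255,255)),green=R(H,(65,60,30),(95,255,160)))
def rects(c,m,z,amin,amax=1e9):
    out=[]
    for k in cv2.findContours(m,cv2.RETR_EXTERNAL,cv2.CHAIN_APPROX_NONE)[0]:
        if amin<cv2.contourArea(k)<amax:
            w=plane(c,k,z); (x,y),(a,b),t=cv2.minAreaRect((w*1000).astype(np.float32))
            if a<b: a,b,t=b,a,t+90
            t=(t+90)%180-90
            out.append((x,y,a,b,t,k.reshape(-1,2).mean(0)))
    return out
def obs():
    o=get_obs(); R=o["tcp_rot"]
    print("t",round(o["time_s"],2),"pos",o["position"],"yaw(toolz)",round(np.degrees(np.arctan2(R[1,2],R[0,2])),2),"F",o["wrist_force"],"op",round(o["opening"],3),"q",o["qpos"].round(0))
    return o
def shift(dx,dy,dz,o=None):
    o=o or get_obs(); print("units",(o["tcp_rot"].T@np.array([dx,dy,dz])/0.04).round(3))
def snap(n,f):
    c=read_camera(n); cv2.imwrite(f"pics/{f}.png",c["pixels"][:,:,::-1]); return c
E
python3 - <<'E'
from h import *
c=read_camera("top"); M=masks(c)
for k,z in(("blue",.064),("white",.014),("yellow",.153),("green",.002)):
    for r in rects(c,M[k],z,60,20000): print(k,np.round(r[:5],1),r[5].round())
E
```

```text
blue [583.3 276.5 159.8  61.8   0.1] [241. 233.]
white [ -92.7 -441.6  200.3   78.9   88.7] [495. 470.]
white [ -98.2 -859.9   91.6   27.    -3.4] [636. 465.]
white [ -3.2   6.7 243.2 241.4  -0.7] [330. 435.]
white [  39.1 -762.8  505.8  255.7  -52. ] [594. 407.]
white [301.2 645.5  85.8  85.4  44.9] [120. 332.]
white [295.8  -6.9 102.3  17.4   1.4] [340. 332.]
white [ 422.3 -675.3  174.6  141.3    5.8] [562. 286.]
white [478.7   0.7 135.   60.8  -4.5] [336. 270.]
white [ 480.5 -102.1  134.5   56.9   -1.3] [370. 269.]
white [487.6 103.4 135.   61.1  -4.1] [302. 267.]
white [621.5 285.6  83.1  42.5   0.2] [241. 224.]
white [638.9 110.2 134.6  60.3  -0.3] [299. 218.]
white [638.8   5.3 136.   61.1  -4.6] [334. 217.]
white [701.2 282.8  55.1  27.8  89.1] [242. 198.]
white [ 645.2 -103.   134.9   57.6   -1.3] [369. 214.]
white [ 713.7 -289.4   65.2   36.5  -86.6] [430. 191.]
white [ 644.7 -257.9  324.1   95.7    6. ] [418. 222.]
white [759.  670.9 171.   95.7   4.8] [116. 182.]
yellow [ 639.2 -264.8   52.6   50.4   89.2] [433. 207.]
green [425.7 -97.3  96.2  53.7  89.2] [373. 292.]
green [679.1 -51.6  75.1  29.   -4.4] [352. 204.]
```

View pics/wrist0.png

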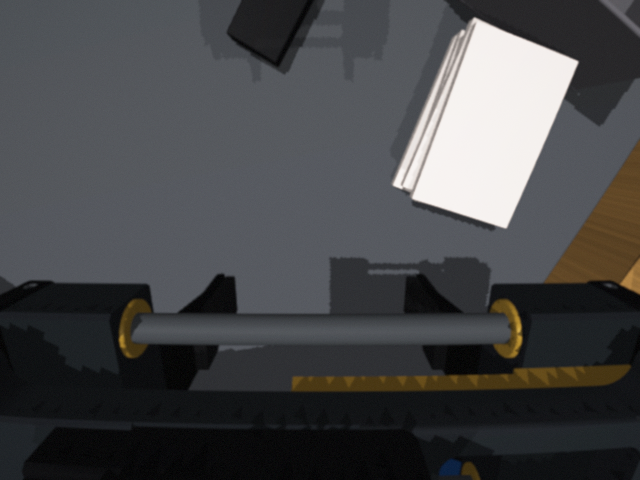

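The wrist view shows the fingertips near (225,280) and (415,280), with the image top pointing along tool +z. First I go to a spot in front of the stand and turn the tool z axis to +x.

Emit:
play_rows(plan=[[[-2,-0.7,-1.2,-1.2],[-2,-1.4,-2.4,-2.5],[-2,-2.1,-3.6,-3.8],[-2,-2.8,-4.8,-5],[-2,-3.5,-6,-6.3],[-2,-4.4,-7.6,-7.6],[-2,-4.4,-7.6,-8.9],[-2,-4.4,-7.6,-10.2],[-2,-4.4,-7.6,-11.5],[-2,-4.4,-7.6,-12.5]]], jaw=-1)

```text
time_s: 1.45
position: [0.4702, -0.2696, 0.3021]
tcp_rot: [[-0.001, 0.805, 0.593], [0.001, 0.593, -0.805], [-1.0, -0.0, -0.001]]
wrist_force: [0.3, 0.2, -0.1]
opening: 0.997
```

Emit:
play_rows(plan=[[[0,0,0,-1.3],[0,0,0,-2.6],[0,0,0,-3.9],[0,0,0,-5.2],[0,0,0,-6.5],[0,0,0,-6.75],[0,0,0,-6.75],[0,0,0,-6.75],[0,0,0,-6.75],[0,0,0,-6.75]]])

```text
time_s: 2.7
position: [0.4702, -0.2696, 0.302]
tcp_rot: [[-0.001, -0.006, 1.0], [0.001, 1.0, 0.006], [-1.0, 0.001, -0.001]]
wrist_force: [-0.7, -0.0, -0.1]
opening: 0.998
```

```bash
python3 - <<'E'
from h import *
obs(); c=snap("wrist","w1"); M=masks(c)
for k,z in(("yellow",.153),("white",.01)):
    for r in rects(c,M[k],z,150): print(k,np.round(r[:5],1),r[5].round())
E
```

```text
t 2.7 pos [ 0.4702 -0.2696  0.302 ] yaw(toolz) 0.33 F [-0.7168 -0.0494 -0.0698] op 0.998 q [ 51.   9. -29.  88.   4.  85. 112.]
yellow [ 617.9 -265.2   51.2   36.   -89.7] [324. 363.]
white [599.5 -93.2  45.9  42.5 -89.9] [445. 286.]
white [579.3 113.7  57.3  14.2  89.8] [580. 277.]
white [579.1  11.5  58.1  17.   89.9] [513. 278.]
white [ 561.3 -268.8  153.2   90.     3.1] [322. 265.]
white [485.9 105.8 131.7  57.7  -3.6] [589. 213.]
white [ 460.2 -618.9   76.     8.8    6. ] [ 63. 193.]
white [ 478.8 -100.9  132.4   58.2   -1.9] [445. 206.]
white [477.    2.7 132.2  58.4  -4.7] [520. 206.]
white [ 451.1 -607.9   85.1   10.4    9.1] [ 69. 186.]
white [ 354.2 -622.3   38.6   13.6    4.4] [ 46. 110.]
white [ 430.8 -661.   198.4   91.8  -13.1] [ 27. 165.]
white [292.   -7.2 100.9  14.    0.9] [533.  60.]
```

View pics/w1.png

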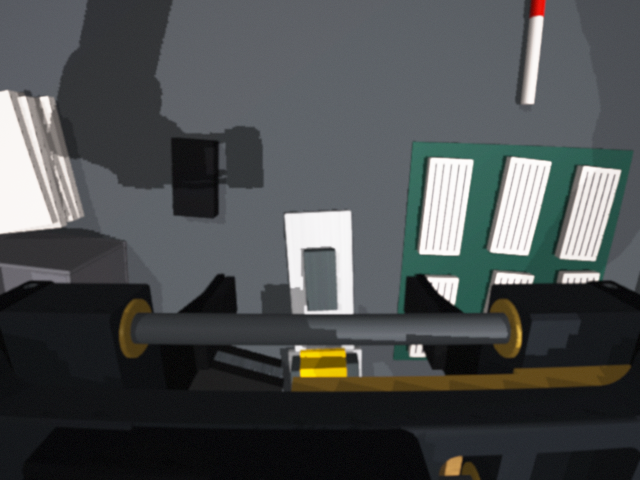

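The wrist view looks back toward the robot. The stand bed is at about (320,260) and the riser at (320,280), but the head at (324,363) is half hidden by the tool. I move forward so the whole stand clears the gripper.

Emit:
play_rows(plan=[[[-0.5,0,1,0],[-1,0,2,0],[-1.5,0,3,0],[-1.5,0,4,0],[-1.5,0,5,0],[-1.5,0,5,0],[-1.5,0,5,0],[-1.5,0,5,0],[-1.5,0,5,0],[-1.5,0,5,0]]])

```text
time_s: 4.0
position: [0.6698, -0.2688, 0.3625]
tcp_rot: [[-0.0, -0.005, 1.0], [0.0, 1.0, 0.005], [-1.0, 0.0, -0.0]]
wrist_force: [-0.2, -0.1, -0.0]
opening: 1.002
```

```bash
python3 - <<'E'
from h import *
obs(); c=snap("wrist","w2"); M=masks(c); H=hsv(c)
for k,z in(("yellow",.153),("white",.01)):
    for r in rects(c,M[k],z,150): print(k,np.round(r[:5],1),r[5].round())
cv2.imwrite("pics/w2c.png",cv2.resize(cv2.imread("pics/w2.png")[90:350,220:430],None,fx=2.3,fy=2.3))
E
```

```text
t 4.0 pos [ 0.6698 -0.2688  0.3625] yaw(toolz) 0.31 F [-0.211  -0.0535 -0.037 ] op 1.002 q [ 33.  34. -29.  48.  16. 101. 101.]
yellow [ 639.  -265.3   54.7   49.5    3.1] [323. 185.]
white [ 968.5 -270.3  426.9   47.4  -89.6] [324. 365.]
white [ 643.3 -101.3  132.5   58.4   -1.5] [433. 175.]
white [636.5 113.7 131.1  57.8   0.1] [571. 174.]
white [637.3   6.7 131.9  57.8  -4.5] [504. 172.]
white [ 644.1 -259.5  317.4  100.3    3.3] [332. 163.]
white [485.  105.7 131.3  56.9  -4. ] [584.  67.]
white [476.1   1.9 131.8  57.5  -4.6] [515.  56.]
white [ 477.7 -101.1  132.    58.    -2. ] [443.  55.]
white [ 438.  -610.6   72.4    8.6    7.9] [73. 27.]
white [ 471.1 -663.2  138.8   67.9  -42.4] [45. 51.]
white [ 440.8 -693.5   97.6   95.6  -80.9] [24. 36.]
```

View pics/w2c.png

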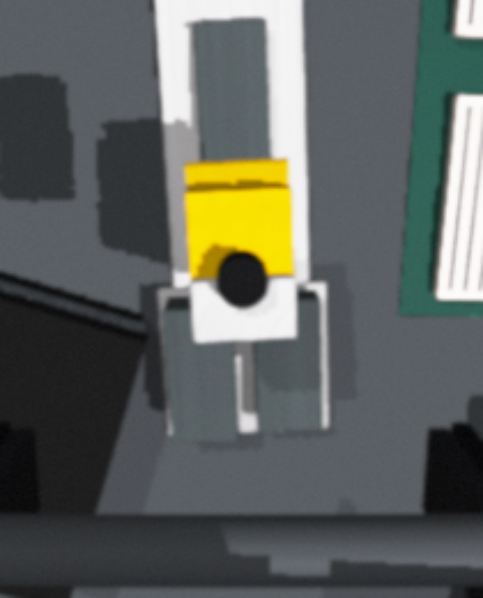

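The head shows in the crop at (240,215) and the riser in front of it at (230,90). The stand's yaw is about 3°. Next I work out the riser height from its near edge and width in the two views.

```bash
python3 - <<'E'
from h import *
c2=read_camera("wrist"); o=get_obs(); R2=o["tcp_rot"];p2=o["position"]
rel=R2.T@(np.array(c2["origin"])-p2); Ra=R2.T@np.array(c2["attitude"])
R1=np.array([[-.001,-.006,1],[.001,1,.006],[-1,.001,-.001]]);p1=np.array([.4702,-.2696,.302])
c1=dict(c2);c1["origin"]=p1+R1@rel;c1["attitude"]=R1@Ra
c1["pixels"]=cv2.imread("pics/w1.png")[:,:,::-1].copy()
for c,(r0,r1,q0,q1) in((c1,(235,308,290,352)),(c2,(92,158,290,348))):
    g=cv2.cvtColor(c["pixels"],cv2.COLOR_RGB2GRAY)
    H=hsv(c); m=((g<125)&(g>40)).astype(np.uint8)*255; mm=np.zeros_like(m); mm[r0:r1,q0:q1]=m[r0:r1,q0:q1]
    k=max(cv2.findContours(mm,cv2.RETR_EXTERNAL,cv2.CHAIN_APPROX_NONE)[0],key=cv2.contourArea).reshape(-1,2)
    print("bbox",k.min(0),k.max(0), "rowprofile",[ (r,np.flatnonzero(mm[r])[[0,-1]]) for r in range(k[:,1].min(),k[:,1].max(),8)])
    for z in(.026,.038,.050):
        w=plane(c,k,z)*1000; b=cv2.minAreaRect(w.astype(np.float32)); print(z,np.round(b[0],1),np.round(b[1],1),round(b[2],1),"nearx",w[:,0].min().round(1))
E
```

```text
bbox [303 247] [336 307] rowprofile [(247, array([329, 329])), (255, array([303, 334])), (263, array([304, 334])), (271, array([304, 334])), (279, array([305, 335])), (287, array([305, 335])), (295, array([290, 335])), (303, array([290, 336]))]
0.026 [ 574.4 -269.3] [88.6 42.5] 3.1 nearx 529.3
0.038 [ 569.4 -269.3] [86.2 41.3] 3.1 nearx 525.6
0.05 [ 564.5 -269.4] [83.7 40.1] 3.1 nearx 521.9
bbox [304  98] [336 157] rowprofile [(98, array([324, 332])), (106, array([304, 334])), (114, array([304, 334])), (122, array([305, 335])), (130, array([305, 335])), (138, array([306, 335])), (146, array([290, 335])), (154, array([290, 336]))]
0.026 [ 576.3 -269.1] [79.2 42.5] 2.6 nearx 536.4
0.038 [ 576.7 -269.1] [77.3 41.5] 2.6 nearx 537.7
0.05 [ 577.2 -269.2] [75.4 40.5] 2.6 nearx 539.1
```

At z=0.026 the riser's width comes out right (42.5 mm plus about 1 mm of edge pixels). That makes it the 16 mm riser, so 5 plates. The stand origin is about (580,-268.6) with yaw 3.1°. Now to the cassette, closing the jaws on the way.

Emit:
play_rows(plan=[[[0,1.5,0,0],[0,3,0,0],[0,4.5,0,0],[0,6,0,0],[0,7.5,0,0],[0,9,0,0],[0,10.5,0,0],[0,12,0,0],[0,13.65,0,0],[0,13.65,0,0]]], jaw=1, newtons=20)

```text
time_s: 5.35
position: [0.6644, 0.284, 0.3612]
tcp_rot: [[-0.003, -0.014, 1.0], [0.002, 1.0, 0.014], [-1.0, 0.003, -0.003]]
wrist_force: [-0.4, -0.2, -0.2]
opening: 0.021
```

```bash
python3 - <<'E'
from h import *
o=obs(); c=snap("wrist","w3"); M=masks(c)
for z in (.064,):
    for r in rects(c,M["blue"],z,500): print("blue",np.round(r[:5],1),r[5].round())
H=hsv(c); m=cv2.inRange(H,(3,120,80),(18,255,255))
for r in rects(c,m,.038,100): print("orange",np.round(r[:5],1),r[5].round())
cv2.imwrite("pics/w3c.png",cv2.imread("pics/w3.png")[0:400,180:460])
E
```

```text
t 5.35 pos [0.6644 0.284  0.3612] yaw(toolz) 0.82 F [-0.4221 -0.1538 -0.235 ] op 0.021 q [ -9.  36. -36.  48.  20. 102.  55.]
blue [582.8 276.8 159.6  64.1  -0.2] [315. 134.]
orange [813.7  32.1 245.9  74.1 -89.4] [152. 291.]
orange [769.8 252.   89.8  71.7  80.6] [297. 266.]
orange [531.  276.8  36.   31.3 -89.1] [315.  97.]
```

View pics/w3c.png

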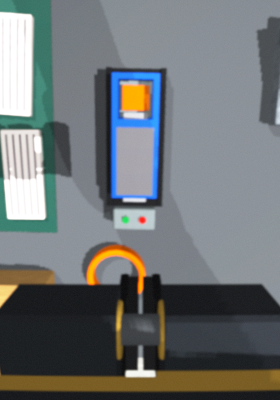

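The crop shows the dock at (135,137) with the orange pad in the window at (135,97). The dock is at about (583,276.7) with yaw 0. I go above the pad.

Emit:
play_rows(plan=[[[1,-0.135,-1.2,0.1],[2,-0.135,-2.4,0.1],[3,-0.135,-3.41,0.1],[4,-0.135,-3.41,0.1],[5,-0.135,-3.41,0.1],[6,-0.135,-3.41,0.1],[6.5,-0.135,-3.41,0.1],[6.5,-0.135,-3.41,0.1],[6.5,-0.135,-3.41,0.1],[6.5,-0.135,-3.41,0.1]]])

```text
time_s: 6.65
position: [0.5295, 0.275, 0.1034]
tcp_rot: [[0.0, 0.003, 1.0], [0.002, 1.0, -0.003], [-1.0, 0.002, 0.0]]
wrist_force: [0.1, 0.7, -0.7]
opening: 0.003
```

```bash
python3 - <<'E'
from h import *
o=obs(); shift(.528-o["position"][0],.2767-o["position"][1],.043-o["position"][2],o)
E
```

```text
t 6.65 pos [0.5295 0.275  0.1034] yaw(toolz) -0.19 F [ 0.0691  0.7469 -0.6919] op 0.003 q [ -0.  26. -40.  95.  18.  66.  45.]
units [ 1.511  0.038 -0.037]
```

Emit:
play_rows(plan=[[[0.7,0.04,-0.04,0],[1.3,0.04,-0.04,0],[1.5,0.04,-0.04,0],[1.6,0.04,-0.04,0],[1.68,0.04,-0.04,0],[1.75,0.04,-0.04,0],[1.8,0.04,-0.04,0],[1.83,0.04,-0.04,0],[1.85,0.04,-0.04,0],[1.85,0.04,-0.04,0]]])

```text
time_s: 7.9
position: [0.5284, 0.2771, 0.0298]
tcp_rot: [[0.001, 0.003, 1.0], [0.003, 1.0, -0.003], [-1.0, 0.003, 0.001]]
wrist_force: [2.6, 1.4, 5.1]
opening: 0.008
```

Emit:
play_rows(plan=[[[-0.8,0,0,0],[-1.8,0,0,0],[-3,0,0,0],[-4.5,0,0.5,0],[-6,0,2,0],[-7,0,3.2,0],[-7,0,3.8,0],[-7,0,3.8,0],[-7,0,3.8,0],[-7,0,3.8,0]]], newtons=40)

```text
time_s: 9.15
position: [0.6789, 0.276, 0.3097]
tcp_rot: [[0.0, 0.002, 1.0], [0.002, 1.0, -0.002], [-1.0, 0.002, 0.0]]
wrist_force: [0.3, 0.7, 1.3]
opening: 0.006
```

```bash
python3 - <<'E'
from h import *
o=obs(); c=snap("wrist","w4"); M=masks(c)
for z in (.064,.074):
    for r in rects(c,M["blue"],z,500): print("blue",z,np.round(r[:5],1),r[5].round())
H=hsv(c); m=cv2.inRange(H,(3,120,80),(18,255,255))
for r in rects(c,m,.038,100): print("orange",np.round(r[:5],1),r[5].round())
cv2.imwrite("pics/w4c.png",cv2.resize(cv2.imread("pics/w4.png")[40:280,230:410],None,fx=2,fy=2))
E
```

```text
t 9.15 pos [0.6789 0.276  0.3097] yaw(toolz) -0.12 F [0.263  0.6621 1.3016] op 0.006 q [ -7.  37. -37.  53.  21.  96.  54.]
blue 0.064 [582.  277.2 160.3  65.   -0.1] [320. 118.]
blue 0.074 [582.5 277.1 156.4  63.4  -0.1] [320. 118.]
orange [806.   32.1 248.9  57.8 -89.8] [140. 295.]
orange [759.8 246.9  89.6  52.6 -81.2] [298. 263.]
orange [530.5 276.8  35.3  29.5 -90. ] [318.  78.]
```

View pics/w4c.png

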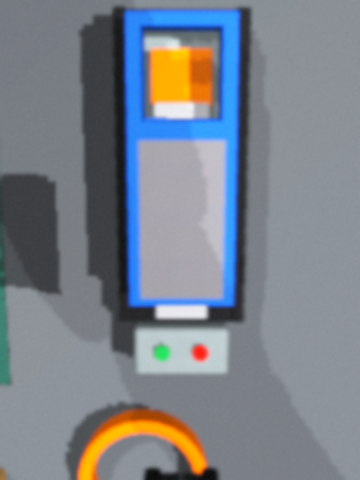

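The crop shows the cassette at (180,165) with its blue top. Its apparent size still matches a top height of 64 mm, so it hasn't popped. I press again, slightly deeper, and hold.

Emit:
play_rows(plan=[[[0,0.02,-1.2,0],[1,0.02,-2.5,0],[2.5,0.02,-3.77,0],[4,0.02,-3.77,0],[5.2,0.02,-3.77,0],[5.8,0.02,-3.77,0],[6.3,0.02,-3.77,0],[6.5,0.02,-3.77,0],[6.6,0.02,-3.77,0],[6.65,0.02,-3.77,0]]])

```text
time_s: 10.45
position: [0.529, 0.278, 0.0446]
tcp_rot: [[0.002, 0.002, 1.0], [0.003, 1.0, -0.002], [-1.0, 0.003, 0.002]]
wrist_force: [0.3, 1.1, 0.0]
opening: 0.01
```

Emit:
play_rows(plan=[[[0.08,0,0,0],[0.16,0,0,0],[0.2,0,0,0],[0.25,0,0,0],[0.3,0,0,0],[0.35,0,0,0],[0.38,0,0,0],[0.4,0,0,0],[0.4,0,0,0],[0.4,0,0,0]]])

```text
time_s: 11.7
position: [0.5291, 0.278, 0.0294]
tcp_rot: [[0.002, 0.002, 1.0], [0.002, 1.0, -0.002], [-1.0, 0.002, 0.002]]
wrist_force: [-4.6, -2.7, 11.7]
opening: 0.004
```

```bash
python3 - <<'E'
from h import *
o=obs(); c=snap("top","t2")
for r in rects(c,masks(c)["blue"],.064,100): print("blue",np.round(r[:5],1),r[5].round())
E
```

```text
t 11.7 pos [0.5291 0.278  0.0294] yaw(toolz) -0.14 F [-4.6004 -2.6519 11.7119] op 0.004 q [ -2.  31. -38.  98.  22.  59.  42.]
```

Emit:
play_rows(plan=[[[-0.3,0,0,0],[-0.8,0,0,0],[-1.8,0,0,0],[-3,0,0,0],[-4.5,0,0.5,0],[-6,0,2,0],[-7,0,3.2,0],[-7,0,3.8,0],[-7,0,3.8,0],[-7,0,3.8,0]]])

```text
time_s: 13.0
position: [0.6796, 0.2776, 0.3099]
tcp_rot: [[0.001, 0.001, 1.0], [0.003, 1.0, -0.001], [-1.0, 0.003, 0.001]]
wrist_force: [0.5, -0.0, 0.4]
opening: -0.003
```

```bash
python3 - <<'E'
from h import *
o=obs(); c=snap("wrist","w5"); M=masks(c)
for z in (.064,.074):
    for r in rects(c,M["blue"],z,500): print("blue",z,np.round(r[:5],1),r[5].round())
H=hsv(c)
a=cv2.imread("pics/w4.png")[20:260,230:410];b=cv2.imread("pics/w5.png")[20:260,230:410]
cv2.imwrite("pics/w5c.png",cv2.resize(np.hstack([a,b]),None,fx=2,fy=2))
for n in("t0",):
    pass
for f in("top0",):
    c0=read_camera("top"); 
    for nm,px in(("before",cv2.imread("pics/top0.png")[:,:,::-1].copy()),("now",c0["pixels"])):
        c1=dict(c0);c1["pixels"]=px
        for r in rects(c1,masks(c1)["blue"],.064,100): print(nm,np.round(r[:5],1),r[5].round(2))
for nm in("before","now"):
    pass
s=read_camera("scene"); s0=dict(s); s0["pixels"]=cv2.imread("pics/scene0.png")[:,:,::-1].copy()
for nm,k in(("before",s0),("now",s)):
    m=masks(k)["blue"]; m[:240]=0
    for r in rects(k,m,.064,100): print("scene",nm,np.round(r[:5],1),r[5].round(2))
E
```

```text
t 13.0 pos [0.6796 0.2776 0.3099] yaw(toolz) -0.08 F [ 0.5053 -0.0018  0.438 ] op -0.003 q [ -7.  37. -37.  53.  21.  96.  54.]
blue 0.064 [581.8 277.1 160.2  65.   -0.1] [319. 117.]
blue 0.074 [582.3 277.1 156.3  63.4  -0.1] [319. 117.]
before [583.3 276.5 159.8  61.8   0.1] [241.47 233.47]
scene before [602.3 277.7 201.   67.   -0.4] [421.91 283.01]
scene now [595.  276.7 215.4  67.6  -0.5] [421.99 280.83]
```

View pics/w5c.png

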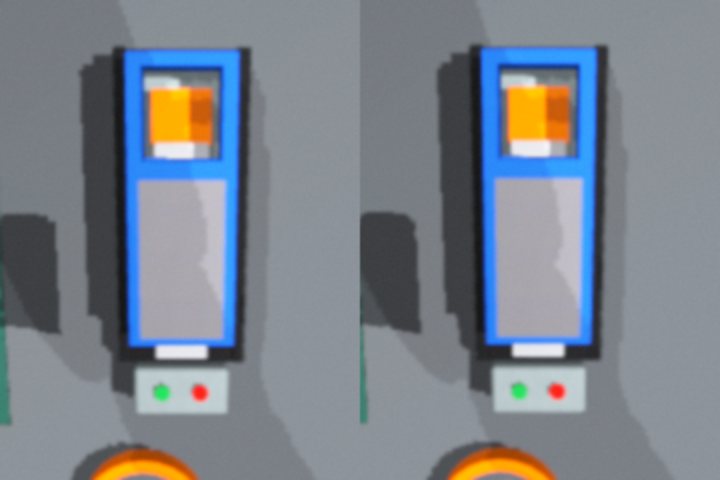

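In the crop, left is after press 1 and right after press 2, and they look identical. The scene view suggests a rise, so I quantify that.

```bash
python3 - <<'E'
from h import *
s=snap("scene","s2")
for f in("scene0","s2"):
    k=dict(s);k["pixels"]=cv2.imread(f"pics/{f}.png")[:,:,::-1].copy()
    m=masks(k)["blue"];m[:240]=0
    c=max(cv2.findContours(m,cv2.RETR_EXTERNAL,cv2.CHAIN_APPROX_NONE)[0],key=cv2.contourArea).reshape(-1,2)
    print(f,c.min(0),c.max(0),cv2.approxPolyDP(c,4,True).reshape(-1,2).tolist())
P=[[.503+d,.277+e,z] for z in(.064,.074) for d in(0,.16) for e in(-.03,.03)]
print(proj(s,P).round(1))
im=[cv2.imread(f"pics/{f}.png")[240:340,370:470] for f in("scene0","s2")]
cv2.imwrite("pics/s2c.png",cv2.resize(np.hstack(im),None,fx=4,fy=4,interpolation=cv2.INTER_CUBIC))
E
```

```text
scene0 [403 256] [440 309] [[416, 256], [403, 304], [431, 309], [440, 260]]
s2 [403 253] [441 309] [[416, 253], [403, 304], [430, 309], [441, 257]]
[[415.7 255.5]
 [440.6 259.3]
 [404.2 293.6]
 [431.8 298.2]
 [416.  251.9]
 [441.1 255.8]
 [404.6 289.8]
 [432.2 294.5]]
```

View pics/s2c.png

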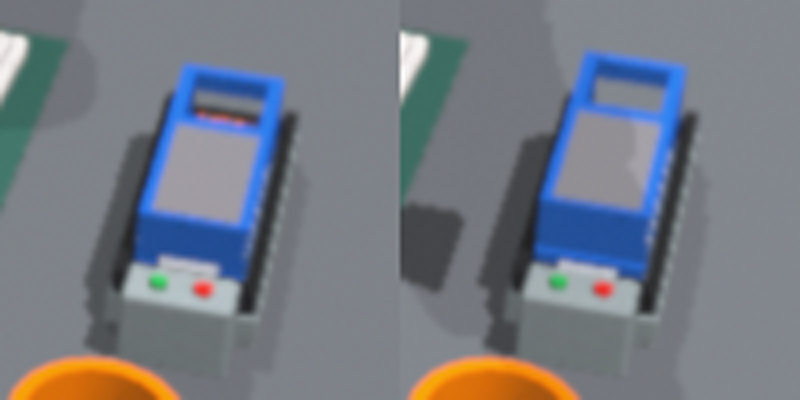

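The scene crops (before left, after right) show the cassette clearly risen out of the dock, with its top edge 3 px higher, so the latch has let go. I grip it 20 mm toward the robot from its centre, so that the gripper body later stays clear of the head.

Emit:
play_rows(plan=[[[0,0,-1.2,0],[0,0,-2.4,0],[0,-0.02,-2.92,0],[1.2,-0.02,-2.92,0],[2.5,-0.02,-2.92,0],[3.8,-0.02,-2.92,0],[5,-0.02,-2.92,0],[6,-0.02,-2.92,0],[6.6,-0.02,-2.92,0],[6.68,-0.02,-2.92,0]]], jaw=-1)

```text
time_s: 14.45
position: [0.5621, 0.2763, 0.0415]
tcp_rot: [[-0.0, 0.001, 1.0], [0.001, 1.0, -0.001], [-1.0, 0.001, -0.0]]
wrist_force: [-0.2, -0.2, 0.2]
opening: 0.98
```

Emit:
play_rows(plan=[[[0,0,0,0],[0,0,0,0],[0,0,0,0],[0,0,0,0],[0,0,0,0],[0,0,0,0],[0,0,0,0],[0,0,0,0],[0,0,0,0],[0,0,0,0]]], jaw=1, newtons=40)

```text
time_s: 15.7
position: [0.5623, 0.2766, 0.0417]
tcp_rot: [[0.001, 0.001, 1.0], [0.001, 1.0, -0.001], [-1.0, 0.001, 0.001]]
wrist_force: [0.5, 3.0, 2.3]
opening: 0.687
```

```bash
python3 -c "
from h import *
o=obs()"
```

```text
t 15.7 pos [0.5623 0.2766 0.0417] yaw(toolz) -0.06 F [0.5071 2.9554 2.2687] op 0.687 q [ -2.  33. -38.  93.  22.  62.  44.]
```

Emit:
play_rows(plan=[[[-0.25,0,0,0],[-0.6,0,0,0],[-1.2,0,0,0],[-2.2,0,0,0],[-3.2,0,0,0],[-4,0,0,0],[-4,-0.6,-0.1,0],[-4,-1.6,-0.2,0],[-4,-2.7,-0.4,0],[-4,-3.7,-0.5,0]]])

```text
time_s: 16.95
position: [0.5409, 0.1266, 0.2017]
tcp_rot: [[-0.001, 0.001, 1.0], [0.0, 1.0, -0.001], [-1.0, 0.0, -0.001]]
wrist_force: [-0.3, 0.9, -2.4]
opening: 0.689
```

Emit:
play_rows(plan=[[[0,-1.2,-0.1,0],[0,-2.4,-0.2,-0.1],[0,-3.6,-0.4,-0.2],[0,-4.8,-0.6,-0.3],[0,-6,-0.8,-0.4],[0,-7.2,-1,-0.4],[0,-8.4,-1.1,-0.4],[0,-9.3,-1.19,-0.4],[0,-9.9,-1.19,-0.4],[0,-10.05,-1.19,-0.4]]])

```text
time_s: 18.2
position: [0.4925, -0.276, 0.2016]
tcp_rot: [[-0.001, -0.053, 0.999], [0.001, 0.999, 0.053], [-1.0, 0.001, -0.001]]
wrist_force: [0.2, 1.3, -2.5]
opening: 0.688
```

```bash
python3 - <<'E'
from h import *
o=obs(); shift(.4946-o["position"][0],-.2732-o["position"][1],.042-o["position"][2],o)
c=read_camera("top")
for r in rects(c,masks(c)["white"],.014,900,1600): print("white",np.round(r[:5],1),r[5].round())
for r in rects(c,masks(c)["blue"],.2227,100): print("blue",np.round(r[:5],1),r[5].round())
E
```

```text
t 18.2 pos [ 0.4925 -0.276   0.2016] yaw(toolz) 3.05 F [ 0.1934  1.2754 -2.5451] op 0.688 q [ 46.  14. -25.  94.   6.  74. 113.]
units [3.99  0.064 0.062]
white [ 117.7 -871.9  285.2   54.     1.2] [633. 386.]
```

Emit:
play_rows(plan=[[[0.6,0.06,0.06,0],[1.4,0.06,0.06,0],[2.3,0.06,0.06,0],[3.2,0.06,0.06,0],[3.65,0.06,0.06,0],[3.78,0.06,0.06,0],[3.78,0.06,0.06,0],[3.78,0.06,0.06,0],[3.78,0.06,0.06,0],[3.78,0.06,0.06,0]]])

```text
time_s: 19.5
position: [0.4951, -0.2731, 0.0508]
tcp_rot: [[-0.0, -0.054, 0.999], [0.001, 0.999, 0.054], [-1.0, 0.001, -0.0]]
wrist_force: [0.0, 0.0, -4.6]
opening: 0.685
```

```bash
python3 - <<'E'
from h import *
o=obs(); shift(.5595-o["position"][0],-.2697-o["position"][1],.0337-o["position"][2],o)
c=snap("wrist","w6"); cv2.imwrite("pics/w6c.png",cv2.imread("pics/w6.png")[100:480,150:500])
E
```

```text
t 19.5 pos [ 0.4951 -0.2731  0.0508] yaw(toolz) 3.09 F [ 0.0362  0.0096 -4.569 ] op 0.685 q [ 44.  23. -24. 102.  11.  57. 109.]
units [ 0.427 -0.002  1.613]
```

View pics/w6c.png

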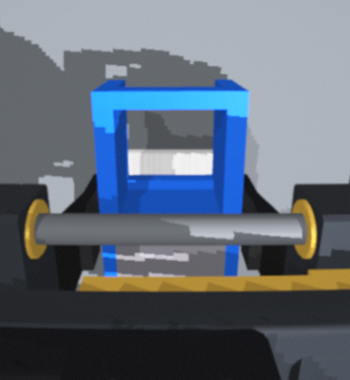

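The crop shows the cassette held square, with its near end at (170,110) and the bed's near edge visible through the window. I slide it in, then lower it gently.

Emit:
play_rows(plan=[[[0,0,0.3,0],[0,0,0.7,0],[0,0,1.1,0],[0,0,1.4,0],[0,0,1.61,0],[0,0,1.61,0],[0.08,0,1.61,0],[0.16,0,1.61,0],[0.22,0,1.61,0],[0.22,0,1.61,0]]])

```text
time_s: 20.8
position: [0.559, -0.2696, 0.0416]
tcp_rot: [[-0.001, -0.054, 0.999], [0.001, 0.999, 0.054], [-1.0, 0.001, -0.001]]
wrist_force: [-0.3, 0.1, -3.9]
opening: 0.685
```

Emit:
play_rows(plan=[[[0.03,0,0,0],[0.06,0,0,0],[0.09,0,0,0],[0.12,0,0,0],[0.15,0,0,0],[0.18,0,0,0],[0.2,0,0,0],[0.21,0,0,0],[0.21,0,0,0],[0.21,0,0,0]]])

```text
time_s: 22.05
position: [0.559, -0.2696, 0.0332]
tcp_rot: [[-0.001, -0.054, 0.999], [0.001, 0.999, 0.054], [-1.0, 0.001, -0.001]]
wrist_force: [-0.2, 0.3, -3.0]
opening: 0.685
```

```bash
python3 - <<'E'
from h import *
o=obs(); shift(.5595-o["position"][0],-.2697-o["position"][1],.0337-o["position"][2],o)
E
```

```text
t 22.05 pos [ 0.559  -0.2696  0.0332] yaw(toolz) 3.09 F [-0.1859  0.2522 -3.0173] op 0.685 q [ 40.  30. -23.  94.  13.  58. 105.]
units [-0.011 -0.004  0.012]
```

Emit:
play_rows(plan=[[[0.01,0,0.01,0],[0.02,0,0.01,0],[0.03,0,0.01,0],[0.03,0,0.01,0],[0.03,0,0.01,0],[0.03,0,0.01,0],[0.03,0,0.01,0],[0.03,0,0.01,0],[0.03,0,0.01,0],[0.03,0,0.01,0]]])

```text
time_s: 23.3
position: [0.5596, -0.2696, 0.033]
tcp_rot: [[-0.001, -0.054, 0.999], [0.0, 0.999, 0.054], [-1.0, 0.0, -0.001]]
wrist_force: [-5.4, 0.6, 7.2]
opening: 0.684
```

Contact is +7 N at the height expected for the 16 mm riser. I release, rise and look.

Emit:
play_rows(plan=[[[-0.02,0,0,0],[-0.02,0,0,0],[-0.02,0,0,0],[-0.02,0,0,0],[-0.02,0,0,0],[-0.02,0,0,0],[-0.02,0,0,0],[-0.02,0,0,0],[-0.02,0,0,0],[-0.02,0,0,0]]], jaw=-1)

```text
time_s: 24.55
position: [0.5595, -0.2697, 0.0338]
tcp_rot: [[-0.001, -0.054, 0.999], [0.0, 0.999, 0.054], [-1.0, 0.0, -0.001]]
wrist_force: [0.4, 0.1, -0.2]
opening: 1.001
```

Emit:
play_rows(plan=[[[-0.5,0,0,0],[-1.5,0,0,0],[-2.8,0,0,0],[-4.2,0,0,0],[-5.6,0,0,0],[-7,0,0.4,0],[-8.2,0,1.4,0],[-8.2,0,2.4,0],[-8.2,0,2.8,0],[-8.2,0,2.8,0]]])

```text
time_s: 25.8
position: [0.6721, -0.2628, 0.3619]
tcp_rot: [[-0.001, -0.055, 0.998], [0.001, 0.998, 0.055], [-1.0, 0.001, -0.0]]
wrist_force: [-0.1, 0.4, 0.0]
opening: 0.999
```

```bash
python3 - <<'E'
from h import *
o=obs(); c=snap("wrist","w7"); M=masks(c)
for r in rects(c,M["blue"],.066,300): print("blue",np.round(r[:5],1),r[5].round())
for r in rects(c,M["yellow"],.153,300): print("yel",np.round(r[:5],1),r[5].round())
for r in rects(c,M["white"],.014,900): print("white",np.round(r[:5],1),r[5].round())
cv2.imwrite("pics/w7c.png",cv2.imread("pics/w7.png")[0:400,180:640])
k=max(cv2.findContours(M["blue"],cv2.RETR_EXTERNAL,cv2.CHAIN_APPROX_NONE)[0],key=cv2.contourArea)
w=plane(c,k,.066)*1000; a=np.radians(3.1); q=(w-[580,-268.6])@np.array([[np.cos(a),-np.sin(a)],[np.sin(a),np.cos(a)]]); print("stand frame min/max",q.min(0),q.max(0))
E
```

```text
t 25.8 pos [ 0.6721 -0.2628  0.3619] yaw(toolz) 3.17 F [-0.1189  0.3538  0.0298] op 0.999 q [ 30.  34. -24.  48.  13. 100. 105.]
blue [ 558.7 -270.2  111.7   58.8    3.4] [319. 111.]
yel [ 639.1 -265.4   54.4   49.5    3.2] [319. 183.]
white [ 967.5 -251.2  376.1   50.3  -89.9] [316. 364.]
white [636.3 110.5 130.9  57.4   0.4] [566. 185.]
white [636.9   4.4 131.1  57.7  -4.4] [500. 180.]
white [ 642.9 -102.6  131.5   58.1   -1.7] [429. 179.]
white [ 643.4 -259.2  313.5   99.6    3.2] [325. 154.]
white [485.9 102.6 130.2  56.5  -3.9] [584.  79.]
white [476.9  -0.3 130.9  57.2  -4.6] [516.  65.]
white [ 478.4 -102.6  131.1   57.7   -1.9] [444.  59.]
white [ 459.5 -681.6   90.6   72.2   89. ] [25. 26.]
stand frame min/max [-77.2447 -29.9765] [34.3367 29.099 ]
```

View pics/w7c.png

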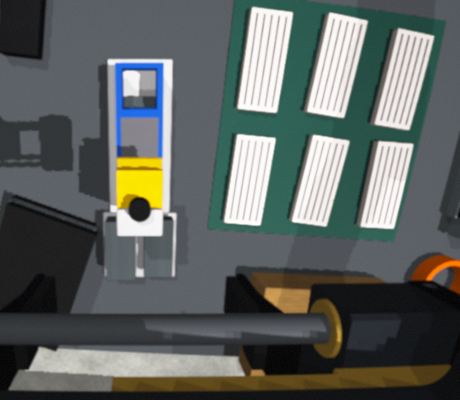

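The crop shows the cassette on the riser under the head at (140,110), parallel and centred to about 1–2 mm. All six plates are on the mat. Next is plate A at (643,-102).

Emit:
play_rows(plan=[[[0.5,1.2,-0.4,0.6],[1,2.4,-0.8,0.6],[1.5,3.5,-1.2,0.6],[2.8,4.12,-1.38,0.6],[4.2,4.12,-1.38,0.6],[5.6,4.12,-1.38,0.6],[7,4.12,-1.38,0.6],[8,4.12,-1.38,0.6],[8.3,4.12,-1.38,0.6],[8.3,4.12,-1.38,0.6]]])

```text
time_s: 27.1
position: [0.6073, -0.1021, 0.0316]
tcp_rot: [[0.0, 0.03, 1.0], [0.0, 1.0, -0.03], [-1.0, 0.0, 0.0]]
wrist_force: [-0.0, -0.9, 0.9]
opening: 0.996
```

```bash
python3 - <<'E'
from h import *
o=obs(); shift(.608-o["position"][0],-.1013-o["position"][1],.004-o["position"][2],o)
E
```

```text
t 27.1 pos [ 0.6073 -0.1021  0.0316] yaw(toolz) -1.72 F [-0.0227 -0.9004  0.9051] op 0.996 q [ 26.  30. -26.  95.  15.  58.  83.]
units [0.691 0.021 0.017]
```

Emit:
play_rows(plan=[[[0.3,0.02,0.02,0],[0.55,0.02,0.02,0],[0.65,0.02,0.02,0],[0.68,0.02,0.02,0],[0.69,0.02,0.02,0],[0.69,0.02,0.02,0],[0.69,0.02,0.02,0],[0.69,0.02,0.02,0],[0.69,0.02,0.02,0],[0.69,0.02,0.02,0]]])

```text
time_s: 28.35
position: [0.6081, -0.1013, 0.0041]
tcp_rot: [[0.0, 0.03, 1.0], [0.0, 1.0, -0.03], [-1.0, 0.0, 0.0]]
wrist_force: [0.0, -0.2, -0.3]
opening: 0.998
```

Emit:
play_rows(plan=[[[0,0,0,0],[0,0,0,0],[0,0,0,0],[0,0,0,0],[0,0,0,0],[0,0,0,0],[0,0,0,0],[0,0,0,0],[0,0,0,0],[0,0,0,0]]], jaw=1, newtons=30)

```text
time_s: 29.6
position: [0.6082, -0.1013, 0.0041]
tcp_rot: [[0.001, 0.03, 1.0], [0.0, 1.0, -0.03], [-1.0, 0.0, 0.0]]
wrist_force: [-0.8, 0.4, 0.2]
opening: 0.64
```

Emit:
play_rows(plan=[[[-0.2,0,0,0],[-0.6,0,0,0],[-1.2,0,0,0],[-2,0,0,0],[-3,0,0,0],[-4,0,0,0],[-4.5,0,0,0],[-4.5,0,0,0],[-4.5,0,0,0],[-4.5,0,0,0]]])

```text
time_s: 30.85
position: [0.6073, -0.1013, 0.1824]
tcp_rot: [[-0.002, 0.03, 1.0], [0.001, 1.0, -0.03], [-1.0, 0.001, -0.002]]
wrist_force: [0.2, 0.1, -1.3]
opening: 0.635
```

```bash
python3 - <<'E'
from h import *
o=obs()
# stand: pre-insert centre x=-45, grip 35 back -> -80
a=np.radians(3.1); e=np.array([np.cos(a),np.sin(a)]); p=np.array([.580,-.2686])+e*(-.085); print("pre",p); shift(p[0]-o["position"][0],p[1]-o["position"][1],0,o)
c=snap("wrist","w8"); cv2.imwrite("pics/w8c.png",cv2.imread("pics/w8.png")[60:480,100:540])
E
```

```text
t 30.85 pos [ 0.6073 -0.1013  0.1824] yaw(toolz) -1.72 F [ 0.172   0.1325 -1.3162] op 0.635 q [ 27.  22. -28.  87.  11.  74.  86.]
pre [ 0.4951 -0.2732]
units [ 0.002 -4.379 -2.674]
```

View pics/w8c.png

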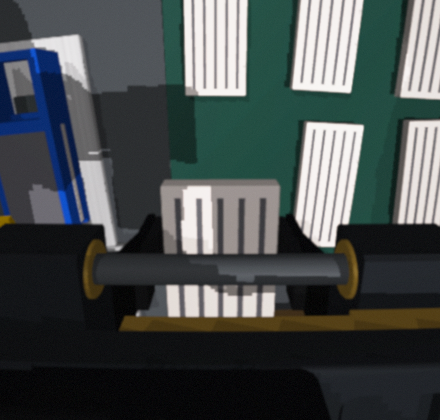

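The crop shows the plate held square in the pads at (220,240). I fly it to the point in front of the head.

Emit:
play_rows(plan=[[[0,-0.5,-0.8,-0.1],[0,-1.2,-1.6,-0.2],[0,-2,-2.3,-0.3],[0,-3,-2.67,-0.45],[0,-4,-2.67,-0.6],[0,-4.38,-2.67,-0.6],[0.7,-4.38,-2.67,-0.6],[1.5,-4.38,-2.67,-0.6],[2,-4.38,-2.67,-0.6],[2,-4.38,-2.67,-0.6]]])

```text
time_s: 32.15
position: [0.4945, -0.2718, 0.1009]
tcp_rot: [[-0.005, -0.055, 0.998], [0.003, 0.999, 0.055], [-1.0, 0.003, -0.004]]
wrist_force: [-0.2, 0.2, -1.5]
opening: 0.644
```

```bash
cat >> h.py <<'E'
def tgt(sx,z,sy=0.,yaw=3.1):
    o=obs(); a=np.radians(3.1); e=np.array([np.cos(a),np.sin(a)]); n=np.array([-e[1],e[0]])
    p=np.array([.580,-.2686])+e*sx+n*sy; q=o["position"]
    d=q[:2]-[.580,-.2686]; print("stand xy",d@e,d@n)
    R=o["tcp_rot"]; y=np.degrees(np.arctan2(R[1,2],R[0,2])); shift(p[0]-q[0],p[1]-q[1],z-q[2],o); print("spin",round((y-yaw)/8,3))
E
python3 - <<'E'
from h import *
tgt(-.085,.0705)
E
```

```text
t 32.15 pos [ 0.4945 -0.2718  0.1009] yaw(toolz) 3.13 F [-0.179   0.1828 -1.5195] op 0.644 q [ 44.  19. -23. 100.   8.  63. 111.]
stand xy -0.08556066973130574 0.0014199648215643694
units [ 0.759 -0.038  0.017]
spin 0.004
```

Emit:
play_rows(plan=[[[0.4,-0.04,0.02,0],[0.75,-0.04,0.02,0],[0.75,-0.04,0.02,0],[0.75,-0.04,0.4,0],[0.75,-0.04,0.8,0],[0.75,-0.04,1.2,0],[0.75,-0.04,1.5,0],[0.75,-0.04,1.64,0],[0.75,-0.04,1.64,0],[0.75,-0.04,1.64,0]]])

```text
time_s: 33.4
position: [0.5595, -0.2699, 0.0705]
tcp_rot: [[-0.005, -0.054, 0.999], [0.003, 0.999, 0.054], [-1.0, 0.003, -0.005]]
wrist_force: [0.0, -0.5, -0.8]
opening: 0.637
```

```bash
python3 - <<'E'
from h import *
tgt(-.020,.068)
E
```

```text
t 33.4 pos [ 0.5595 -0.2699  0.0705] yaw(toolz) 3.11 F [ 0.0307 -0.4873 -0.7625] op 0.637 q [ 39.  28. -23.  93.  12.  62. 107.]
stand xy -0.02052562341285101 -0.00021088754619627694
units [0.064 0.005 0.013]
spin 0.002
```

Emit:
play_rows(plan=[[[0.02,0.01,0.01,0],[0.04,0.01,0.01,0],[0.06,0.01,0.01,0],[0.07,0.01,0.01,0],[0.07,0.01,0.01,0],[0.07,0.01,0.01,0],[0.07,0.01,0.01,0],[0.07,0.01,0.01,0],[0.07,0.01,0.01,0],[0.07,0.01,0.01,0]]])

```text
time_s: 34.65
position: [0.5599, -0.2695, 0.0678]
tcp_rot: [[-0.005, -0.054, 0.999], [0.003, 0.999, 0.054], [-1.0, 0.003, -0.005]]
wrist_force: [-0.4, 0.1, -2.4]
opening: 0.638
```

Emit:
play_rows(plan=[[[0,0,0,0],[0,0,0,0],[0,0,0,0],[0,0,0,0],[0,0,0,0],[0,0,0,0],[0,0,0,0],[0,0,0,0],[0,0,0,0],[0,0,0,0]]], jaw=-1)

```text
time_s: 35.9
position: [0.5599, -0.2695, 0.0678]
tcp_rot: [[-0.005, -0.054, 0.999], [0.003, 0.999, 0.054], [-1.0, 0.003, -0.005]]
wrist_force: [0.3, -0.6, -0.6]
opening: 1.001
```

Emit:
play_rows(plan=[[[-0.5,0,0,0],[-1.5,0,0,0],[-2.8,0,0,0],[-4.2,0,0,0],[-5.6,0,0,0],[-6.8,0,0.4,0],[-7.3,0,1.4,0],[-7.3,0,2.4,0],[-7.3,0,2.8,0],[-7.3,0,2.8,0]]])

```text
time_s: 37.15
position: [0.6738, -0.2634, 0.3594]
tcp_rot: [[-0.005, -0.056, 0.998], [0.004, 0.998, 0.056], [-1.0, 0.004, -0.005]]
wrist_force: [-0.2, -0.3, -0.2]
opening: 0.999
```

```bash
cat >> h.py <<'E'
def look(f,ztop):
    o=obs(); c=snap("wrist",f); M=masks(c)
    a=np.radians(3.1); Rz=np.array([[np.cos(a),-np.sin(a)],[np.sin(a),np.cos(a)]])
    for n,z in(("blue",.066),("white",ztop)):
        m=M[n].copy()
        if n=="white":
            b=proj(c,[[*( np.array([.58,-.2686])+Rz@[sx,sy]),ztop] for sx,sy in((-.075,-.034),(-.075,.034),(.032,.034),(.032,-.034))])
            mm=np.zeros_like(m); cv2.fillConvexPoly(mm,b.round().astype(int),255); m&=mm
        k=cv2.findContours(m,cv2.RETR_EXTERNAL,cv2.CHAIN_APPROX_NONE)[0]
        if k:
            k=max(k,key=cv2.contourArea); w=plane(c,k,z)*1000; q=(w-[580,-268.6])@Rz; print(n,"stand frame min/max",q.min(0),q.max(0),"yaw",rects(c,m,z,100)[0][4] if n=="white" else "")
    for r in rects(c,M["white"],.014,700,9000):
        if abs(r[2]-131)<6: print("plate",np.round(r[:5],1),r[5].round())
E
python3 -c "
from h import *
look('w9',.078)"
```

```text
t 37.15 pos [ 0.6738 -0.2634  0.3594] yaw(toolz) 3.2 F [-0.1667 -0.3333 -0.2469] op 0.999 q [ 29.  34. -23.  48.  13. 100. 105.]
blue stand frame min/max [-76.535  -29.7442] [-52.2516  28.1384] yaw 
white stand frame min/max [-75.1845 -29.3855] [31.8557 34.6031] yaw 3.196997880935669
plate [636.3 110.5 130.9  57.5   0.3] [567. 185.]
plate [637.    4.5 131.1  57.5  -4.4] [500. 180.]
plate [485.9 102.6 130.3  56.6  -3.9] [584.  79.]
plate [476.9  -0.3 131.1  57.2  -4.8] [517.  65.]
plate [ 478.5 -102.6  131.2   57.7   -1.9] [445.  59.]
```

Emit:
play_rows(plan=[[[0.3,0.8,-1,0.64],[0.6,1.6,-2.1,0.64],[1,2.6,-3.3,0.64],[1.6,3.5,-4.5,0.64],[2.8,4.36,-5.52,0.64],[4.2,4.36,-5.52,0.64],[5.6,4.36,-5.52,0.64],[7,4.36,-5.52,0.64],[8,4.36,-5.52,0.64],[8.2,4.36,-5.52,0.64]]])

```text
time_s: 38.45
position: [0.4395, -0.1012, 0.0324]
tcp_rot: [[-0.007, 0.035, 0.999], [0.004, 0.999, -0.035], [-1.0, 0.003, -0.008]]
wrist_force: [-0.1, 0.4, 0.5]
opening: 1.0
```

```bash
python3 - <<'E'
from h import *
o=obs(); shift(.4434-o["position"][0],-.1014-o["position"][1],.004-o["position"][2],o); print(o["tcp_rot"])
E
```

```text
t 38.45 pos [ 0.4395 -0.1012  0.0324] yaw(toolz) -2.03 F [-0.0943  0.4428  0.4555] op 1.0 q [ 34.  12. -29. 119.   7.  51.  89.]
units [ 0.71  -0.004  0.104]
[[-0.0074  0.0355  0.9993]
 [ 0.0035  0.9994 -0.0355]
 [-1.      0.0032 -0.0075]]
```

Emit:
play_rows(plan=[[[0.3,0,0.1,0],[0.55,0,0.1,0],[0.65,0,0.1,0],[0.69,0,0.1,0],[0.71,0,0.1,0],[0.71,0,0.1,0],[0.71,0,0.1,0],[0.71,0,0.1,0],[0.71,0,0.1,0],[0.71,0,0.1,0]]])

```text
time_s: 39.7
position: [0.4433, -0.1012, 0.004]
tcp_rot: [[-0.007, 0.035, 0.999], [0.003, 0.999, -0.035], [-1.0, 0.003, -0.008]]
wrist_force: [-0.9, -0.6, 0.3]
opening: 0.997
```

Emit:
play_rows(plan=[[[0,0,0,0],[0,0,0,0],[0,0,0,0],[0,0,0,0],[0,0,0,0],[0,0,0,0],[0,0,0,0],[0,0,0,0],[0,0,0,0],[0,0,0,0]]], jaw=1, newtons=30)

```text
time_s: 40.95
position: [0.4433, -0.1012, 0.004]
tcp_rot: [[-0.007, 0.035, 0.999], [0.003, 0.999, -0.035], [-1.0, 0.003, -0.007]]
wrist_force: [-0.1, 0.7, 0.4]
opening: 0.641
```

Emit:
play_rows(plan=[[[-0.2,0,0,0],[-0.6,0,0,0],[-1.2,0,0,0],[-2,0,0,0],[-2.8,0,0,0],[-3.3,0,0,0],[-3.5,0,0,0],[-3.5,0,0,0],[-3.5,0,0,0],[-3.5,0,0,0]]])

```text
time_s: 42.2
position: [0.4438, -0.1016, 0.1433]
tcp_rot: [[-0.009, 0.035, 0.999], [0.004, 0.999, -0.035], [-1.0, 0.004, -0.009]]
wrist_force: [-0.6, 0.0, -1.0]
opening: 0.637
```

```bash
python3 -c "
from h import *
tgt(-.085,.110)"
```

```text
t 42.2 pos [ 0.4438 -0.1016  0.1433] yaw(toolz) -2.03 F [-0.5882  0.0167 -1.0145] op 0.637 q [ 36.   4. -30. 112.   2.  65.  94.]
stand xy -0.12694361846264476 0.1741271309554505
units [ 0.803 -4.245  1.441]
spin -0.641
```

Emit:
play_rows(plan=[[[0,-0.7,0.2,-0.1],[0,-1.5,0.5,-0.3],[0,-2.5,0.8,-0.5],[0,-3.4,1.2,-0.64],[0.3,-4,1.44,-0.64],[0.6,-4.25,1.44,-0.64],[0.8,-4.25,1.44,-0.64],[0.8,-4.25,1.44,-0.64],[0.8,-4.25,1.44,-0.64],[0.8,-4.25,1.44,-0.64]]])

```text
time_s: 43.45
position: [0.4954, -0.273, 0.1108]
tcp_rot: [[-0.008, -0.055, 0.998], [0.003, 0.998, 0.055], [-1.0, 0.004, -0.008]]
wrist_force: [-0.5, -0.5, -0.4]
opening: 0.64
```

```bash
python3 -c "
from h import *
tgt(-.085,.0825)"
```

```text
t 43.45 pos [ 0.4954 -0.273   0.1108] yaw(toolz) 3.13 F [-0.4879 -0.4912 -0.4327] op 0.64 q [ 43.  19. -22.  99.   8.  64. 111.]
stand xy -0.08467027828102719 0.00017545405650734713
units [ 0.707 -0.007 -0.003]
spin 0.004
```

Emit:
play_rows(plan=[[[0.4,-0.01,0,0],[0.7,-0.01,0,0],[0.7,-0.01,0,0],[0.7,-0.01,0.4,0],[0.69,-0.01,0.8,0],[0.69,-0.01,1.2,0],[0.69,-0.01,1.5,0],[0.69,-0.01,1.62,0],[0.69,-0.01,1.62,0],[0.69,-0.01,1.62,0]]])

```text
time_s: 44.7
position: [0.5595, -0.27, 0.0827]
tcp_rot: [[-0.008, -0.054, 0.998], [0.003, 0.999, 0.054], [-1.0, 0.004, -0.008]]
wrist_force: [-0.2, -0.4, -1.0]
opening: 0.64
```

Emit:
play_rows(plan=[[[0.02,0,0,0],[0.04,0,0,0],[0.06,0,0,0],[0.07,0,0,0],[0.07,0,0,0],[0.07,0,0,0],[0.07,0,0,0],[0.07,0,0,0],[0.07,0,0,0],[0.07,0,0,0]]])

```text
time_s: 45.95
position: [0.5595, -0.27, 0.0798]
tcp_rot: [[-0.008, -0.054, 0.998], [0.003, 0.999, 0.054], [-1.0, 0.004, -0.008]]
wrist_force: [-0.0, 0.3, -1.7]
opening: 0.64
```

```bash
python3 -c "
from h import *
tgt(-.020,.0798)"
```

```text
t 45.95 pos [ 0.5595 -0.27    0.0798] yaw(toolz) 3.11 F [-0.0005  0.2928 -1.6662] op 0.64 q [ 39.  27. -22.  92.  11.  64. 107.]
stand xy -0.020564912564385036 -0.0002797973935011101
units [0.001 0.007 0.014]
spin 0.002
```

Emit:
play_rows(plan=[[[0,0,0,0],[0,0,0,0],[0,0,0,0],[0,0,0,0],[0,0,0,0],[0,0,0,0],[0,0,0,0],[0,0,0,0],[0,0,0,0],[0,0,0,0]]], jaw=-1)

```text
time_s: 47.2
position: [0.5595, -0.27, 0.0798]
tcp_rot: [[-0.008, -0.054, 0.998], [0.003, 0.999, 0.054], [-1.0, 0.004, -0.008]]
wrist_force: [0.1, 0.6, -0.6]
opening: 0.999
```

Emit:
play_rows(plan=[[[-0.5,0,0,0],[-1.5,0,0,0],[-2.8,0,0,0],[-4.2,0,0,0],[-5.6,0,0,0],[-6.8,0.5,0.4,0],[-7,1.2,1.2,0],[-7,1.8,2.2,0],[-7,2,2.8,0],[-7,2,2.8,0]]])

```text
time_s: 48.45
position: [0.6702, -0.183, 0.3595]
tcp_rot: [[-0.008, -0.057, 0.998], [0.005, 0.998, 0.057], [-1.0, 0.005, -0.008]]
wrist_force: [-0.1, 0.3, 0.3]
opening: 1.0
```

```bash
python3 -c "
from h import *
look('w10',.090)
c=read_camera('top')
for r in rects(c,masks(c)['white'],.014,500,1800): print('top',np.round(r[:5],1),r[5].round())
im=cv2.imread('pics/w10.png'); cv2.imwrite('pics/w10c.png',cv2.resize(im[0:330,170:520],None,fx=1.7,fy=1.7))"
```

```text
t 48.45 pos [ 0.6702 -0.183   0.3595] yaw(toolz) 3.28 F [-0.0735  0.2829  0.2948] op 1.0 q [ 25.  30. -24.  54.  12.  99.  99.]
blue stand frame min/max [-76.8706 -31.1395] [74.691 32.385] yaw 
white stand frame min/max [-64.0515 -28.582 ] [31.5374 30.2951] yaw 3.1085991859436035
plate [636.3 110.4 131.2  58.1   0.4] [515. 184.]
plate [637.    4.7 132.   58.7  -4.4] [447. 180.]
plate [485.9 102.5 130.9  57.3  -3.9] [530.  77.]
plate [477.    0.  131.7  58.3  -4.7] [460.  63.]
top [-99.6 -18.  193.3 131.6  62.2] [338. 462.]
top [ 124.6 -862.   268.2   51.7   -3.9] [633. 384.]
top [300.5 646.1  85.1  82.5  89.7] [120. 332.]
top [478.4   0.6 135.3  60.8  -4.6] [336. 270.]
top [487.1 103.3 134.3  60.4  -3.8] [302. 267.]
top [591.2 276.9 161.3  50.8  -1.2] [242. 235.]
top [637.5 110.2 131.8  60.2  -0.3] [298. 218.]
top [638.8   5.3 134.9  60.8  -4.4] [334. 217.]
```

View pics/w10c.png

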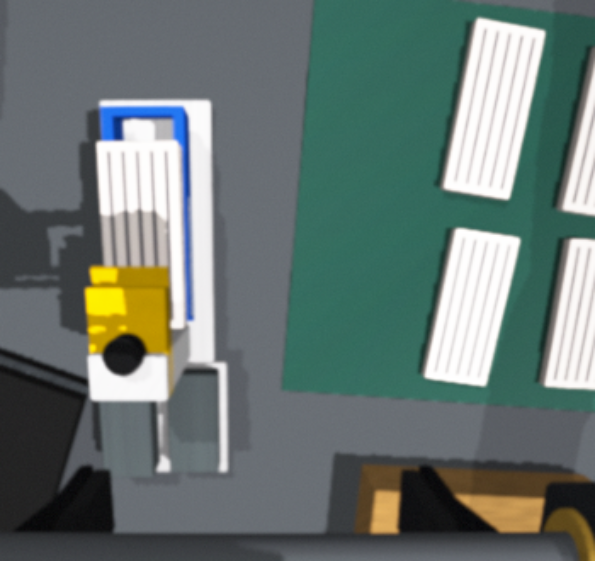

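The crop shows two plates stacked in line on the cassette at (140,230), with four plates left on the mat. Next is the plate at (637,5).

Emit:
play_rows(plan=[[[0.3,1.2,-0.4,0.5],[0.6,2.4,-0.8,0.96],[1,3.6,-1.2,0.96],[2,4.6,-1.4,0.96],[3.3,4.82,-1.37,0.96],[4.7,4.82,-1.37,0.96],[6,4.82,-1.37,0.96],[7.3,4.82,-1.37,0.96],[8.1,4.82,-1.37,0.96],[8.2,4.82,-1.37,0.96]]])

```text
time_s: 49.8
position: [0.5998, 0.0038, 0.0323]
tcp_rot: [[-0.01, 0.081, 0.997], [0.002, 0.997, -0.081], [-1.0, 0.002, -0.011]]
wrist_force: [0.8, -0.2, 0.8]
opening: 0.998
```

```bash
python3 - <<'E'
from h import *
o=obs(); shift(.6021-o["position"][0],.0076-o["position"][1],.004-o["position"][2],o)
E
```

```text
t 49.8 pos [0.5998 0.0038 0.0323] yaw(toolz) -4.67 F [ 0.8251 -0.1853  0.7783] op 0.998 q [ 17.  29. -27.  97.  14.  58.  70.]
units [0.707 0.098 0.058]
```

Emit:
play_rows(plan=[[[0.3,0.1,0.05,-0.03],[0.55,0.1,0.06,-0.03],[0.65,0.1,0.06,-0.03],[0.69,0.1,0.06,-0.03],[0.71,0.1,0.06,-0.03],[0.71,0.1,0.06,-0.03],[0.71,0.1,0.06,-0.03],[0.71,0.1,0.06,-0.03],[0.71,0.1,0.06,-0.03],[0.71,0.1,0.06,-0.03]]])

```text
time_s: 51.05
position: [0.6022, 0.0077, 0.0039]
tcp_rot: [[-0.01, 0.077, 0.997], [0.002, 0.997, -0.077], [-1.0, 0.002, -0.01]]
wrist_force: [-0.7, -0.2, 0.7]
opening: 0.998
```

Emit:
play_rows(plan=[[[0,0,0,0],[0,0,0,0],[0,0,0,0],[0,0,0,0],[0,0,0,0],[0,0,0,0],[0,0,0,0],[0,0,0,0],[0,0,0,0],[0,0,0,0]]], jaw=1, newtons=30)

```text
time_s: 52.3
position: [0.6022, 0.0077, 0.0039]
tcp_rot: [[-0.01, 0.077, 0.997], [0.002, 0.997, -0.077], [-1.0, 0.002, -0.01]]
wrist_force: [0.3, 0.0, 0.0]
opening: 0.642
```

Emit:
play_rows(plan=[[[-0.2,0,0,0],[-0.6,0,0,0],[-1.2,0,0,0],[-2,0,0,0],[-2.8,0,0,0],[-3.5,0,0,0],[-3.8,0,0,0],[-3.8,0,0,0],[-3.8,0,0,0],[-3.8,0,0,0]]])

```text
time_s: 53.55
position: [0.6032, 0.0073, 0.1547]
tcp_rot: [[-0.012, 0.077, 0.997], [0.003, 0.997, -0.077], [-1.0, 0.002, -0.012]]
wrist_force: [-0.1, 0.2, -0.8]
opening: 0.639
```

```bash
python3 -c "
from h import *
tgt(-.085,.120)"
```

```text
t 53.55 pos [0.6032 0.0073 0.1547] yaw(toolz) -4.42 F [-0.1424  0.1992 -0.8158] op 0.639 q [ 18.  22. -28.  90.  11.  71.  73.]
stand xy 0.038038224416758394 0.27425726562868735
units [ 0.883 -7.202 -2.141]
spin -0.941
```

Emit:
play_rows(plan=[[[0,-0.6,-0.6,-0.1],[0,-1.5,-1.3,-0.3],[0,-2.6,-1.9,-0.5],[0,-3.7,-2.14,-0.7],[0,-4.8,-2.14,-0.94],[0,-5.9,-2.14,-0.94],[0.4,-6.8,-2.14,-0.94],[0.8,-7.2,-2.14,-0.94],[0.88,-7.2,-2.14,-0.94],[0.88,-7.2,-2.14,-0.94]]])

```text
time_s: 54.8
position: [0.4957, -0.2711, 0.12]
tcp_rot: [[-0.012, -0.056, 0.998], [0.004, 0.998, 0.056], [-1.0, 0.004, -0.012]]
wrist_force: [0.1, -0.4, -0.4]
opening: 0.638
```

```bash
python3 -c "
from h import *
o=tgt(-.085,.0945); print(get_obs()['tcp_rot'][2])"
```

```text
t 54.8 pos [ 0.4957 -0.2711  0.12  ] yaw(toolz) 3.22 F [ 0.1113 -0.3575 -0.3962] op 0.638 q [ 41.  18. -20.  99.   7.  65. 112.]
stand xy -0.08434145983276026 0.002037729180618984
units [ 0.637 -0.054 -0.009]
spin 0.015
[-0.9999  0.0043 -0.0122]
```

Emit:
play_rows(plan=[[[0.4,-0.05,0,0.01],[0.63,-0.05,0,0.01],[0.63,-0.05,0,0.01],[0.63,-0.05,0.4,0.01],[0.62,-0.05,0.8,0.01],[0.62,-0.05,1.2,0.01],[0.61,-0.05,1.5,0.01],[0.61,-0.05,1.62,0.01],[0.61,-0.05,1.62,0.01],[0.61,-0.05,1.62,0.01]]])

```text
time_s: 56.05
position: [0.5598, -0.2696, 0.0948]
tcp_rot: [[-0.013, -0.054, 0.998], [0.003, 0.999, 0.054], [-1.0, 0.004, -0.013]]
wrist_force: [-0.1, -0.5, -1.5]
opening: 0.635
```

Emit:
play_rows(plan=[[[0.02,0,0,0],[0.04,0,0,0],[0.06,0,0,0],[0.08,0,0,0],[0.08,0,0,0],[0.08,0,0,0],[0.08,0,0,0],[0.08,0,0,0],[0.08,0,0,0],[0.08,0,0,0]]])

```text
time_s: 57.3
position: [0.5597, -0.2696, 0.0916]
tcp_rot: [[-0.013, -0.054, 0.998], [0.003, 0.999, 0.054], [-1.0, 0.004, -0.013]]
wrist_force: [0.7, 0.4, -1.2]
opening: 0.64
```

```bash
python3 -c "
from h import *
tgt(-.020,.0918)"
```

```text
t 57.3 pos [ 0.5597 -0.2696  0.0916] yaw(toolz) 3.12 F [ 0.727   0.4486 -1.2399] op 0.64 q [ 37.  26. -20.  91.  10.  65. 108.]
stand xy -0.020293138886471152 9.153790463845414e-05
units [-0.006 -0.002  0.007]
spin 0.003
```

Emit:
play_rows(plan=[[[0,0,0,0],[0,0,0,0],[0,0,0,0],[0,0,0,0],[0,0,0,0],[0,0,0,0],[0,0,0,0],[0,0,0,0],[0,0,0,0],[0,0,0,0]]], jaw=-1)

```text
time_s: 58.55
position: [0.5597, -0.2696, 0.0915]
tcp_rot: [[-0.013, -0.054, 0.998], [0.003, 0.999, 0.054], [-1.0, 0.004, -0.013]]
wrist_force: [0.4, -0.1, 0.2]
opening: 1.002
```

Emit:
play_rows(plan=[[[-0.5,0,0,0],[-1.5,0,0,0],[-2.6,0,0,0],[-3.7,0,0,0],[-4.8,0,0,0],[-6,1,0.5,0],[-6.5,2,1.2,0],[-6.5,3,1.6,0],[-6.5,3.5,1.6,0],[-6.5,3.5,1.6,0]]])

```text
time_s: 59.8
position: [0.6191, -0.1262, 0.3524]
tcp_rot: [[-0.012, -0.056, 0.998], [0.003, 0.998, 0.057], [-1.0, 0.004, -0.012]]
wrist_force: [-0.8, -0.2, 0.9]
opening: 1.0
```

```bash
python3 -c "
from h import *
look('w11',.102); print(get_obs()['tcp_rot'])"
```

```text
t 59.8 pos [ 0.6191 -0.1262  0.3524] yaw(toolz) 3.24 F [-0.7503 -0.2178  0.9187] op 1.0 q [ 25.  21. -24.  67.   8.  94.  95.]
blue stand frame min/max [-79.3999 -31.234 ] [75.4029 37.6748] yaw 
white stand frame min/max [-66.3214 -26.947 ] [32.5039 34.6151] yaw 3.0879223346710205
plate [636.6 110.1 132.   59.    0.3] [475. 217.]
plate [611.2 287.2 128.   52.6   0. ] [590. 210.]
plate [485.8 102.  131.7  59.2  -3.8] [487. 112.]
plate [477.1   0.  132.1  58.9  -4.6] [416. 100.]
[[-0.0124 -0.0539  0.9985]
 [ 0.0024  0.9985  0.0539]
 [-0.9999  0.0031 -0.0122]]
```

Emit:
play_rows(plan=[[[0.3,0.8,-1,0.5],[0.6,1.6,-2,0.97],[1,2.5,-3.1,0.97],[2,3.3,-4,0.97],[3.3,3.43,-4.14,0.97],[4.7,3.43,-4.14,0.97],[6,3.43,-4.14,0.97],[7.3,3.43,-4.14,0.97],[8,3.43,-4.14,0.97],[8.05,3.43,-4.14,0.97]]])

```text
time_s: 61.1
position: [0.4408, -0.0011, 0.0313]
tcp_rot: [[-0.016, 0.084, 0.996], [0.002, 0.996, -0.084], [-1.0, 0.001, -0.016]]
wrist_force: [0.2, 0.5, 0.4]
opening: 1.002
```

```bash
python3 - <<'E'
from h import *
o=obs(); shift(.4422-o["position"][0],.0029-o["position"][1],.004-o["position"][2],o)
E
```

```text
t 61.1 pos [ 0.4408 -0.0011  0.0313] yaw(toolz) -4.82 F [0.1733 0.537  0.4095] op 1.002 q [ 22.  11. -30. 120.   7.  51.  74.]
units [0.681 0.102 0.037]
```

Emit:
play_rows(plan=[[[0.3,0.1,0.04,-0.03],[0.55,0.1,0.04,-0.03],[0.65,0.1,0.04,-0.03],[0.67,0.1,0.04,-0.03],[0.68,0.1,0.04,-0.03],[0.68,0.1,0.04,-0.03],[0.68,0.1,0.04,-0.03],[0.68,0.1,0.04,-0.03],[0.68,0.1,0.04,-0.03],[0.68,0.1,0.04,-0.03]]])

```text
time_s: 62.35
position: [0.4423, 0.0028, 0.0041]
tcp_rot: [[-0.016, 0.08, 0.997], [0.002, 0.997, -0.08], [-1.0, 0.001, -0.016]]
wrist_force: [-0.1, 0.6, -0.5]
opening: 1.0
```

Emit:
play_rows(plan=[[[0,0,0,0],[0,0,0,0],[0,0,0,0],[0,0,0,0],[0,0,0,0],[0,0,0,0],[0,0,0,0],[0,0,0,0],[0,0,0,0],[0,0,0,0]]], jaw=1, newtons=30)

```text
time_s: 63.6
position: [0.4423, 0.0029, 0.004]
tcp_rot: [[-0.016, 0.08, 0.997], [0.002, 0.997, -0.08], [-1.0, 0.001, -0.016]]
wrist_force: [0.3, 0.9, -0.0]
opening: 0.638
```

Emit:
play_rows(plan=[[[-0.2,0,0,0],[-0.6,0,0,0],[-1.2,0,0,0],[-2,0,0,0],[-2.8,0,0,0],[-3.5,0,0,0],[-3.8,0,0,0],[-3.8,0,0,0],[-3.8,0,0,0],[-3.8,0,0,0]]])

```text
time_s: 64.85
position: [0.4441, 0.0025, 0.1551]
tcp_rot: [[-0.018, 0.08, 0.997], [0.003, 0.997, -0.08], [-1.0, 0.001, -0.018]]
wrist_force: [0.5, -0.4, -0.5]
opening: 0.639
```

```bash
python3 -c "
from h import *
tgt(-.085,.130)"
```

```text
t 64.85 pos [0.4441 0.0025 0.1551] yaw(toolz) -4.57 F [ 0.5082 -0.4267 -0.5049] op 0.639 q [ 24.   2. -30. 113.   1.  67.  79.]
stand xy -0.12102898118541498 0.27807894249557596
units [ 0.586 -6.77   1.831]
spin -0.959
```

Emit:
play_rows(plan=[[[0,-0.7,0.2,-0.1],[0,-1.6,0.5,-0.3],[0,-2.7,0.8,-0.5],[0,-3.8,1.1,-0.7],[0,-4.9,1.4,-0.96],[0,-5.9,1.7,-0.96],[0.3,-6.6,1.83,-0.96],[0.55,-6.77,1.83,-0.96],[0.58,-6.77,1.83,-0.96],[0.58,-6.77,1.83,-0.96]]])

```text
time_s: 66.1
position: [0.4953, -0.2718, 0.1303]
tcp_rot: [[-0.018, -0.056, 0.998], [0.003, 0.998, 0.056], [-1.0, 0.004, -0.017]]
wrist_force: [-0.0, -0.9, -0.6]
opening: 0.643
```

```bash
python3 -c "
from h import *
o=tgt(-.085,.1062); print(get_obs()['tcp_rot'][2])"
```

```text
t 66.1 pos [ 0.4953 -0.2718  0.1303] yaw(toolz) 3.21 F [-0.0479 -0.87   -0.649 ] op 0.643 q [ 39.  17. -18.  98.   6.  67. 113.]
stand xy -0.08471160083767411 0.0014319756428760014
units [ 0.603 -0.038  0.003]
spin 0.014
[-0.9998  0.0042 -0.0174]
```

Emit:
play_rows(plan=[[[0.3,-0.04,0,0.01],[0.6,-0.04,0,0.01],[0.6,-0.04,0,0.01],[0.59,-0.04,0.4,0.01],[0.59,-0.04,0.8,0.01],[0.58,-0.04,1.2,0.01],[0.575,-0.04,1.5,0.01],[0.575,-0.04,1.63,0.01],[0.575,-0.04,1.63,0.01],[0.575,-0.04,1.63,0.01]]])

```text
time_s: 67.35
position: [0.5597, -0.2699, 0.1062]
tcp_rot: [[-0.018, -0.054, 0.998], [0.003, 0.999, 0.054], [-1.0, 0.004, -0.018]]
wrist_force: [0.7, -0.0, -0.5]
opening: 0.639
```

Emit:
play_rows(plan=[[[0.02,0,0,0],[0.04,0,0,0],[0.06,0,0,0],[0.065,0,0,0],[0.065,0,0,0],[0.065,0,0,0],[0.065,0,0,0],[0.065,0,0,0],[0.065,0,0,0],[0.065,0,0,0]]])

```text
time_s: 68.6
position: [0.5597, -0.2699, 0.1036]
tcp_rot: [[-0.018, -0.054, 0.998], [0.003, 0.999, 0.054], [-1.0, 0.004, -0.018]]
wrist_force: [-0.1, -0.2, -1.6]
opening: 0.642
```

```bash
python3 -c "
from h import *
tgt(-.020,.1038)"
```

```text
t 68.6 pos [ 0.5597 -0.2699  0.1036] yaw(toolz) 3.1 F [-0.0894 -0.1731 -1.5983] op 0.642 q [ 35.  25. -17.  91.   8.  66. 109.]
stand xy -0.02037187119656158 -0.0001564084457822263
units [-0.005  0.004  0.009]
spin 0.0
```

I lower a touch more to find the stack contact height, then release.

Emit:
play_rows(plan=[[[0.005,0,0,0],[0.01,0,0,0],[0.015,0,0,0],[0.02,0,0,0],[0.025,0,0,0],[0.03,0,0,0],[0.03,0,0,0],[0.03,0,0,0],[0.03,0,0,0],[0.03,0,0,0]]])

```text
time_s: 69.85
position: [0.5597, -0.27, 0.1028]
tcp_rot: [[-0.018, -0.054, 0.998], [0.003, 0.999, 0.054], [-1.0, 0.004, -0.017]]
wrist_force: [-2.9, 0.6, 5.8]
opening: 0.64
```

Emit:
play_rows(plan=[[[0,0,0,0],[0,0,0,0],[0,0,0,0],[0,0,0,0],[0,0,0,0],[0,0,0,0],[0,0,0,0],[0,0,0,0],[0,0,0,0],[0,0,0,0]]], jaw=-1)

```text
time_s: 71.1
position: [0.5597, -0.27, 0.1028]
tcp_rot: [[-0.018, -0.054, 0.998], [0.003, 0.999, 0.054], [-1.0, 0.004, -0.017]]
wrist_force: [0.1, -0.0, -0.2]
opening: 0.999
```

Emit:
play_rows(plan=[[[-0.5,0,0,0],[-1.5,0,0,0],[-2.6,0,0,0],[-3.7,0,0,0],[-4.8,0,0,0],[-6,1,0.5,0],[-6.2,2,1.2,0],[-6.2,3,1.6,0],[-6.2,3.5,1.6,0],[-6.2,3.5,1.6,0]]])

```text
time_s: 72.35
position: [0.6202, -0.1263, 0.3514]
tcp_rot: [[-0.017, -0.056, 0.998], [0.003, 0.998, 0.056], [-1.0, 0.003, -0.017]]
wrist_force: [0.6, -0.3, -0.4]
opening: 1.004
```

```bash
python3 -c "
from h import *
look('w12',.114); print(get_obs()['tcp_rot'])
im=cv2.imread('pics/w12.png'); cv2.imwrite('pics/w12c.png',cv2.resize(im[60:340,120:460],None,fx=1.8,fy=1.8))"
```

```text
t 72.35 pos [ 0.6202 -0.1263  0.3514] yaw(toolz) 3.22 F [ 0.5527 -0.2605 -0.4357] op 1.004 q [ 22.  21. -21.  67.   7.  94.  96.]
blue stand frame min/max [-79.5937 -31.1097] [74.914  37.9073] yaw 
white stand frame min/max [-65.1805 -27.7217] [31.7871 34.7738] yaw 3.2807466983795166
plate [636.5 109.8 132.5  60.2   0.3] [476. 217.]
plate [611.2 287.1 128.3  53.6  -0.2] [591. 210.]
plate [485.8 102.  132.4  60.1  -3.9] [488. 112.]
[[-0.0171 -0.0535  0.9984]
 [ 0.0017  0.9986  0.0536]
 [-0.9999  0.0026 -0.017 ]]
```

View pics/w12c.png

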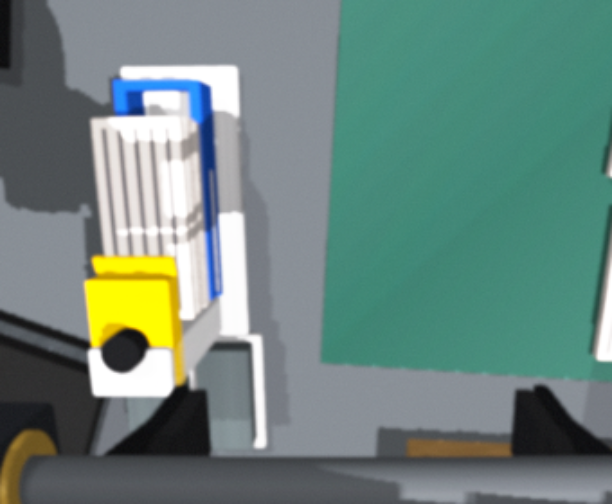

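The crop shows four plates stacked in line at (145,210) and two plates left on the mat. Next is the fifth, at (636,110).

Emit:
play_rows(plan=[[[0.3,1.2,0,0.35],[0.6,2.5,0,0.35],[1,3.8,0,0.35],[1.6,5.1,0,0.35],[2.6,5.9,-0.01,0.35],[4,5.9,-0.01,0.35],[5.4,5.9,-0.01,0.35],[6.8,5.9,-0.01,0.35],[7.8,5.9,-0.01,0.35],[8,5.9,-0.01,0.35]]])

```text
time_s: 73.65
position: [0.6003, 0.1049, 0.0294]
tcp_rot: [[-0.021, -0.002, 1.0], [-0.0, 1.0, 0.002], [-1.0, -0.0, -0.021]]
wrist_force: [0.7, 0.1, 0.8]
opening: 0.998
```

```bash
python3 - <<'E'
from h import *
o=obs(); shift(.6015-o["position"][0],.1099-o["position"][1],.004-o["position"][2],o)
E
```

```text
t 73.65 pos [0.6003 0.1049 0.0294] yaw(toolz) 0.11 F [0.6692 0.0997 0.8117] op 0.998 q [  6.  30. -25.  95.  14.  59.  66.]
units [0.633 0.126 0.045]
```

Emit:
play_rows(plan=[[[0.3,0.12,0.04,-0.02],[0.5,0.12,0.04,-0.02],[0.6,0.12,0.04,-0.02],[0.63,0.12,0.04,-0.02],[0.63,0.12,0.04,-0.02],[0.63,0.12,0.04,-0.02],[0.63,0.12,0.04,-0.02],[0.63,0.12,0.04,-0.02],[0.63,0.12,0.04,-0.02],[0.63,0.12,0.04,-0.02]]])

```text
time_s: 74.9
position: [0.6013, 0.1097, 0.0041]
tcp_rot: [[-0.021, -0.005, 1.0], [-0.0, 1.0, 0.005], [-1.0, 0.0, -0.021]]
wrist_force: [0.6, -0.5, -0.3]
opening: 0.998
```

Emit:
play_rows(plan=[[[0,0,0,0],[0,0,0,0],[0,0,0,0],[0,0,0,0],[0,0,0,0],[0,0,0,0],[0,0,0,0],[0,0,0,0],[0,0,0,0],[0,0,0,0]]], jaw=1, newtons=30)

```text
time_s: 76.15
position: [0.6013, 0.1097, 0.0041]
tcp_rot: [[-0.021, -0.005, 1.0], [-0.0, 1.0, 0.005], [-1.0, 0.0, -0.021]]
wrist_force: [0.4, 0.7, 0.2]
opening: 0.639
```

Emit:
play_rows(plan=[[[-0.2,0,0,0],[-0.6,0,0,0],[-1.2,0,0,0],[-2,0,0,0],[-2.8,0,0,0],[-3.5,0,0,0],[-3.8,0,0,0],[-3.8,0,0,0],[-3.8,0,0,0],[-3.8,0,0,0]]])

```text
time_s: 77.4
position: [0.604, 0.1095, 0.1549]
tcp_rot: [[-0.023, -0.005, 1.0], [-0.0, 1.0, 0.005], [-1.0, -0.0, -0.023]]
wrist_force: [0.3, 0.4, -0.9]
opening: 0.639
```

```bash
python3 -c "
from h import *
tgt(-.085,.140)"
```

```text
t 77.4 pos [0.604  0.1095 0.1549] yaw(toolz) 0.28 F [ 0.3037  0.3658 -0.8639] op 0.639 q [  7.  23. -27.  88.  11.  72.  68.]
stand xy 0.04441211319600917 0.376298089016007
units [ 0.439 -9.555 -2.759]
spin -0.353
```

Emit:
play_rows(plan=[[[0,-0.6,-0.7,0],[0,-1.6,-1.5,-0.1],[0,-2.8,-2.3,-0.2],[0,-4,-2.76,-0.3],[0,-5.2,-2.76,-0.35],[0,-6.4,-2.76,-0.35],[0,-7.6,-2.76,-0.35],[0,-8.8,-2.76,-0.35],[0,-9.45,-2.76,-0.35],[0,-9.55,-2.76,-0.35]]])

```text
time_s: 78.65
position: [0.4946, -0.2748, 0.1567]
tcp_rot: [[-0.024, -0.051, 0.998], [-0.0, 0.999, 0.051], [-1.0, 0.001, -0.024]]
wrist_force: [0.5, 1.4, -1.6]
opening: 0.637
```

```bash
python3 -c "
from h import *
o=tgt(-.085,.1165); print(get_obs()['tcp_rot'])"
```

```text
t 78.65 pos [ 0.4946 -0.2748  0.1567] yaw(toolz) 2.91 F [ 0.5182  1.4078 -1.5706] op 0.637 q [ 36.  16. -15.  96.   5.  70. 114.]
stand xy -0.08562181135348428 -0.0015958004864191806
units [1.003 0.039 0.04 ]
spin -0.024
[[-0.0245 -0.0507  0.9984]
 [-0.      0.9987  0.0507]
 [-0.9997  0.0012 -0.0245]]
```

Emit:
play_rows(plan=[[[0.3,0.04,0.04,-0.02],[0.6,0.04,0.04,-0.02],[0.9,0.04,0.04,-0.02],[1,0.04,0.04,-0.02],[1,0.04,0.04,-0.02],[1,0.04,0.04,-0.02],[1,0.04,0.04,-0.02],[1,0.04,0.04,-0.02],[1,0.04,0.04,-0.02],[1,0.04,0.04,-0.02]]])

```text
time_s: 79.9
position: [0.4951, -0.2732, 0.1167]
tcp_rot: [[-0.024, -0.053, 0.998], [-0.0, 0.999, 0.053], [-1.0, 0.001, -0.024]]
wrist_force: [-0.7, 0.7, -1.8]
opening: 0.638
```

```bash
python3 -c "
from h import *
o=tgt(-.020,.1167); print(get_obs()['tcp_rot'])"
```

```text
t 79.9 pos [ 0.4951 -0.2732  0.1167] yaw(toolz) 3.06 F [-0.7209  0.7048 -1.8268] op 0.638 q [ 36.  18. -15.  99.   6.  65. 113.]
stand xy -0.08499435670536337 3.866534072358678e-05
units [-0.041  0.     1.624]
spin -0.005
[[-0.0245 -0.0534  0.9983]
 [-0.0001  0.9986  0.0534]
 [-0.9997  0.0013 -0.0244]]
```

Emit:
play_rows(plan=[[[0,0,0.1,0],[-0.005,0,0.2,0],[-0.007,0,0.3,0],[-0.01,0,0.4,0],[-0.012,0,0.5,0],[-0.015,0,0.6,0],[-0.017,0,0.7,0],[-0.02,0,0.8,0],[-0.022,0,0.9,0],[-0.022,0,0.9,0]]])

```text
time_s: 81.15
position: [0.5314, -0.2711, 0.1166]
tcp_rot: [[-0.024, -0.054, 0.998], [0.0, 0.999, 0.054], [-1.0, 0.001, -0.024]]
wrist_force: [-0.6, -0.7, -1.2]
opening: 0.639
```

No contact under the lip, so I continue.

Emit:
play_rows(plan=[[[0,0,0.1,0],[-0.005,0,0.2,0],[-0.007,0,0.3,0],[-0.01,0,0.4,0],[-0.012,0,0.5,0],[-0.015,0,0.6,0],[-0.017,0,0.68,0],[-0.018,0,0.71,0],[-0.018,0,0.71,0],[-0.018,0,0.71,0]]])

```text
time_s: 82.4
position: [0.5597, -0.2696, 0.1167]
tcp_rot: [[-0.024, -0.054, 0.998], [0.0, 0.999, 0.054], [-1.0, 0.001, -0.024]]
wrist_force: [-0.2, -0.6, -1.0]
opening: 0.637
```

```bash
python3 -c "
from h import *
o=tgt(-.020,.1152)"
```

```text
t 82.4 pos [ 0.5597 -0.2696  0.1167] yaw(toolz) 3.08 F [-0.1535 -0.6184 -1.0217] op 0.637 q [ 33.  25. -15.  90.   7.  68. 109.]
stand xy -0.020353926298483233 7.351685878178844e-05
units [ 0.037 -0.002  0.01 ]
spin -0.003
```

Emit:
play_rows(plan=[[[0.01,0,0.01,0],[0.02,0,0.01,0],[0.03,0,0.01,0],[0.035,0,0.01,0],[0.035,0,0.01,0],[0.035,0,0.01,0],[0.035,0,0.01,0],[0.035,0,0.01,0],[0.035,0,0.01,0],[0.035,0,0.01,0]]])

```text
time_s: 83.65
position: [0.56, -0.2696, 0.1152]
tcp_rot: [[-0.024, -0.054, 0.998], [0.0, 0.999, 0.054], [-1.0, 0.001, -0.024]]
wrist_force: [-0.5, 0.6, -0.9]
opening: 0.642
```

Emit:
play_rows(plan=[[[0,0,0,0],[0,0,0,0],[0,0,0,0],[0,0,0,0],[0,0,0,0],[0,0,0,0],[0,0,0,0],[0,0,0,0],[0,0,0,0],[0,0,0,0]]], jaw=-1)

```text
time_s: 84.9
position: [0.56, -0.2696, 0.1152]
tcp_rot: [[-0.025, -0.054, 0.998], [0.0, 0.999, 0.054], [-1.0, 0.001, -0.024]]
wrist_force: [0.4, 0.4, -0.5]
opening: 1.0
```

Emit:
play_rows(plan=[[[-0.5,0,0,0],[-1.5,0,0,0],[-2.6,0,0,0],[-3.7,0,0,0],[-4.8,0,0,0],[-6,0,0.4,0],[-6,0,1.4,0],[-6,0,2.2,0],[-6,0,2.6,0],[-6,0,2.6,0]]])

```text
time_s: 86.15
position: [0.6703, -0.2633, 0.3528]
tcp_rot: [[-0.024, -0.055, 0.998], [0.001, 0.998, 0.055], [-1.0, 0.002, -0.024]]
wrist_force: [0.1, -0.6, -0.2]
opening: 0.999
```

```bash
python3 -c "
from h import *
look('w13',.126)
a=cv2.resize(cv2.imread('pics/w13.png')[20:260,220:460],None,fx=1.8,fy=1.8)
snap('scene','s13'); b=cv2.resize(cv2.imread('pics/s13.png')[200:320,120:240],(432,432),interpolation=cv2.INTER_CUBIC)
cv2.imwrite('pics/w13c.png',np.hstack([a[:432,:364],b[:, :]]))"
```

```text
t 86.15 pos [ 0.6703 -0.2633  0.3528] yaw(toolz) 3.14 F [ 0.1136 -0.5751 -0.2359] op 0.999 q [ 25.  33. -14.  49.   8. 100. 107.]
blue stand frame min/max [-76.9941 -29.7726] [-60.8248  27.6151] yaw 
white stand frame min/max [-69.23  -34.065] [32.0727 34.6046] yaw 3.1989359855651855
plate [485.8 102.5 131.5  58.   -3.9] [585.  86.]
plate [ 460.2 -660.6  129.7   91.7   89.2] [45. 35.]
```

View pics/w13c.png

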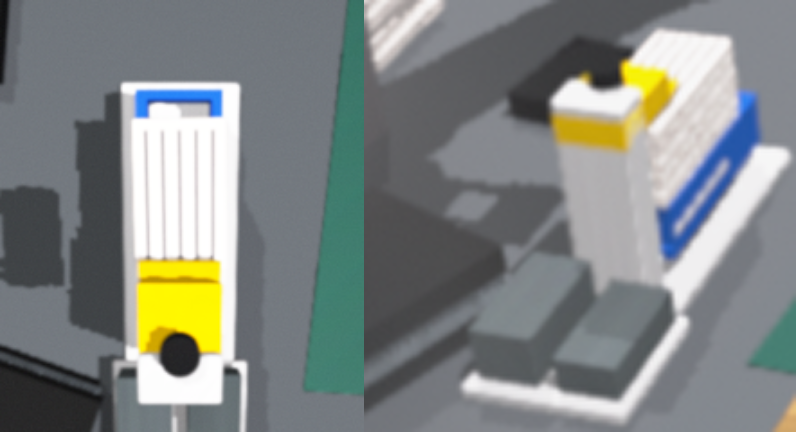

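The left crop shows the top plate in line under the head at (180,190). The right crop shows five plates on the cassette. Last, I check the numbers for the top plate's near edge and sides.

```bash
python3 - <<'E'
from h import *
c=read_camera("wrist"); g=cv2.cvtColor(c["pixels"],cv2.COLOR_RGB2GRAY)
m=masks(c)["white"]; a=np.radians(3.1); Rz=np.array([[np.cos(a),-np.sin(a)],[np.sin(a),np.cos(a)]])
f=lambda p,z:((plane(c,p,z)*1000-[580,-268.6])@Rz).round(1)
# near edge: transition along columns from window/blue to white; sides along rows
for x in(306,312,330,336):
    col=hsv(c)[60:120,x]; b=np.flatnonzero((col[:,1]>100)); r=60+b[-1]+.5 if len(b) else None
    print(x,r,f([[x,r]],.126) if r else "")
M=m.copy()
for y in(100,120,140):
    r=M[y,280:360]; i=np.flatnonzero(r==0)+280; print(y,i.tolist()[:40]); 
print("expected corners px",proj(c,[[*(np.array([.58,-.2686])+Rz@[sx,sy]),.126] for sx,sy in((-.05,-.028),(-.05,.028),(.033,-.028),(.033,.028))]).round(1).tolist())
for r in rects(c,masks(c)["yellow"],.153,300): print("yel",np.round(r[:5],1))
E
```

```text
306 77.5 [[-57.9 -15. ]]
312 77.5 [[-57.9  -8.7]]
330 77.5 [[-57.9  10.3]]
336 77.5 [[-57.9  16.7]]
100 [280, 281, 282, 283, 284, 285, 286, 287, 288, 354, 355, 356, 357, 358, 359]
120 [280, 281, 282, 283, 284, 285, 286, 287, 288, 289, 353, 354, 355, 356, 357, 358, 359]
140 [280, 281, 282, 283, 284, 285, 286, 287, 288, 289, 353, 354, 355, 356, 357, 358, 359]
expected corners px [[293.8, 85.4], [346.6, 85.4], [295.0, 164.7], [345.3, 164.7]]
yel [864.9 -96.1 381.   24.2 -86.4]
yel [ 639.  -265.5   53.8   49.1    3.1]
```

The top plate's corners are expected at (293.8,85.4) and (346.6,85.4) px and are seen at about (293,85.6) and (346,85.6), so it is in place. I hand the job in.

```bash
python3 -c "
from workcell import *
print(sign_off())"
```

```text
the job is handed in; nothing more can be done
None
```

The job is handed in, at about 86 s on the robot's clock. I released the latch, laid the cassette on the riser, and slid five white plates in under the head. One spare plate stays on the mat, and I moved nothing else on the table.

- **Latch:** I pressed it twice. After the first press the wrist view suggested the cassette had not moved. After the second, the scene camera clearly showed it had risen. It may already have let go on the first press, because the wrist-camera sizes gave no clear sign of the rise either time.
- **Riser:** It is the 16 mm one, judged by its apparent width and by where the cassette touched down. By the given heights, five plates leave about 3 mm, less than one plate. I worked this out rather than trying a sixth plate.
- **Cassette:** It is within about 0.5 mm sideways and 0.3° in angle. Its near edge read about 2 mm too far toward the column in the wrist view, though other measurements disagreed by 1–2 mm. I left it there.
- **Plates:** The fifth went in with no noticeable contact force. The stack looks in line, and the top plate's near corners fall within about 1 pixel of where they should be. I took the corner pixels from the picture, because the automatic edge check picked up the cassette's blue frame instead.
- **Arm:** The tool's pitch drifted to about 1.4° over the run. Each plate was gripped level from the mat, so this had no visible effect. The gripper was clear of everything at hand-in.

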